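# Reload a lidded reading chamber with find canisters

## Task

Change the batch in the reading chamber: lift its lid off by the knob and set it down flat, knob up, on the black mat; take the spent drying cartridge out and stand it in the white dish. Then stand every canister from the bench upright on the chamber's floor, side by side in one row, each turned so that its bar-code side faces straight at the long black reader bar inside the chamber, and finally put the lid back on so that it sits fully down all round. Do not knock over the two bottles near by.

Things in the scene. Friction and masses are not known exactly. Their poses are not given: they have to be found in the camera images.
- chamber: Fixed low grey chamber. Origin: centre of underside on the bench; x towards the reader side, y along its length, z up. Inside 114 (x) by 270 mm (y), floor top at z = 5, walls 6 thick up to z = 45; outside flange, top at z = 35, carries the lid. Black reader bar fills x = 27 to 57 along the +x wall, up to z = 40: canisters have x = -57 to 27, one row, centre line x = -15 mm.
- reader (a point): Centre of the reader bar's window, on the face that looks to the chamber's -x: chamber x = 27, y = 0, z = 25 mm. A canister faces the reader when its +x points along the chamber's +x.
- lid: Loose grey lid 148 (x) by 304 mm (y), 0.35 kg, on the chamber at first. Origin: centre of its skirt's lower edge; z up. Skirt 6 thick, 52 deep; top plate 52 to 57; black oblong knob in the middle, 22 (x) by 46 mm (y), 57 to 91 high. Seated, it goes round the walls with 5 mm play each side and rests on the flange: lid origin 35 mm above chamber origin, axes parallel (either way round).
- cartridge: Spent drying cartridge, 0.2 kg, standing in the chamber at first: aluminium drum 58 mm diameter, 45 mm high, with a black round grip stem 25 mm diameter on top, from 45 to 75 mm high. Origin: centre of the underside; z up.
- dish: Fixed round white dish, 124 mm diameter at the rim, 12 mm high, flat inside floor 4 mm above the bench, about 100 mm wide. Origin: centre of the underside.
- mat: Fixed black rubber mat on the bench left of the chamber, 330 mm (x) by 180 mm (y), 14 mm thick: the place for the lid (lid's length along the mat's length). Origin: centre of the underside.
- canister_1: Canister, four alike of which 3 or 4 are present: cylinder 46 mm diameter, 70 mm high, 0.15 to 0.31 kg, heavy steel foot, white middle, bright metal cap. Its marked side, a black bar code on the white, is its own +x side; a black ridge 3 mm high on the cap runs from the centre to that side. Origin: centre of underside; z up. Starts upright on the bench in front or right of the chamber.
- canister_2: Canister, four alike of which 3 or 4 are present: cylinder 46 mm diameter, 70 mm high, 0.15 to 0.31 kg, heavy steel foot, white middle, bright metal cap. Its marked side, a black bar code on the white, is its own +x side; a black ridge 3 mm high on the cap runs from the centre to that side. Origin: centre of underside; z up. Starts upright on the bench in front or right of the chamber.
- canister_3: Canister, four alike of which 3 or 4 are present: cylinder 46 mm diameter, 70 mm high, 0.15 to 0.31 kg, heavy steel foot, white middle, bright metal cap. Its marked side, a black bar code on the white, is its own +x side; a black ridge 3 mm high on the cap runs from the centre to that side. Origin: centre of underside; z up. Starts upright on the bench in front or right of the chamber.
- canister_4: Canister, four alike of which 3 or 4 are present: cylinder 46 mm diameter, 70 mm high, 0.15 to 0.31 kg, heavy steel foot, white middle, bright metal cap. Its marked side, a black bar code on the white, is its own +x side; a black ridge 3 mm high on the cap runs from the centre to that side. Origin: centre of underside; z up. Starts upright on the bench in front or right of the chamber.
- ethanol_bottle: Bystander: white bottle with blue cap, 58 mm diameter, 130 mm high, standing right of and behind the chamber. Origin: centre of the underside; z up.
- solvent_bottle: Bystander: white bottle with white cap, 60 mm diameter, 120 mm high, standing behind the chamber. Origin: centre of the underside; z up.
Not all that is in view belongs to the job. Leave any pink or red look-alike of the canister_2 alone.

How it is judged:
By the outcome, as a careful person would: the job done as asked, in the order asked, and still so for the second after the job is handed in, with the robot touching nothing.
Of canister_1, canister_2, canister_3, canister_4 only 3 to 4 are there at a start; the rules pass over those that are not, and their reading is None.
At some moment in a run one of canister_1, canister_2, canister_3, canister_4 may be knocked a few centimetres aside while the robot is not near it.
It also fails if it takes over 210 s, if anything falls off the work surface, if the arm or the gripper's body presses on something with over 40 N, if the wrist force passes 120 N, or if a joint passes its speed limit or range.

## Robot

A 6-joint arm with a two-finger parallel gripper is mounted at the origin on a cart in front of the work surface, level with it; the furniture and walls round the work are solid. World frame = base frame: x ahead of the robot, y to its left, z up, the work surface at z = 0. Lengths are in mm, angles in rad, forces in N, time in s.
With the tool pointing down it reaches from about 325 to 850 mm from the base axis. Payload 15.5 kg.
Tool frame: the origin (TCP) lies at the very end of the fingers, on their centre line; the grasp point (between the pads) lies 19 mm behind it; z points along the fingers, y is the line along which they close (so a half turn about z gives the same grasp; the last joint's range is limited). The gripper opens to 91 mm and grips with 3 to 60 N. Pads are 32 mm wide; open, the fingers measure 118 mm over their backs; the gripper's body (76 mm by 178 mm) begins 60 mm behind the grasp point.
Start: joints at [-1.3, 0.494, 1.345, -0, 1.302, -0.096], TCP at [223.561, -583.649, 213.915] pointing down, gripper open.
Joint ranges: [-2.91, 2.91], [-0.82, 2.16], [0.22, 2.67], [-1.22, 4.37], [0.12, 2.79], [-3.08, 3.08]. Speed limits (rad/s): [1.89, 1.89, 2.57, 3.01, 3.01, 3.01].

## Interface

Orientations are given as [roll, pitch, yaw] about the fixed x, y, z axes, in that order (R = Rz(yaw) Ry(pitch) Rx(roll)).
In Python, from rig import r gives the robot as it stands.
- The arm moves only by the tool apply_moves, never from a script. Its argument "series" is a list of rows, each a list of 5 numbers: the opening in per cent of the stroke, from 0 (shut) to 100 (fully open), then the shift along the tool's x, y, z in cm, then the turn about the tool's z in degrees. In form: [[hand, tx, ty, tz, twist], ...]. A call has exactly 10 rows; each row shifts and turns the commanded pose from where the row before left it, along the tool's axes as they then stand; what a row does not reach is not made up. A row lasts 1/10 s, in which the tool goes at most 50 mm and 8.59 degrees, less where a joint would pass 70% of its speed; a pose out of reach is approached as far as the arm can. A call with a gripper value outside its range is refused whole. The fingers move at their own pace and stop on an object; "newtons" is the grip in N (left out, the last holds). Time passes only in rows, so rows that do not move let the fingers close, or fill a call up. It gives the time, the measured TCP pose, the force, the opening and the grip force at its end, in the units of the state.
- r.observe(): the state, without advancing time (a new reading comes with each control period).
- r.read_camera(name): name is "side" or "top" or "wrist"; returns (picture, depth): 420x560x3 uint8, red, green, blue; 420x560 float32, mm along the optical axis (not along the pixel's ray), 0 where there is no reading.
- r.calibration(name): a dict with "fx", "fy", "cx", "cy" (pixels), "rvec" (rotation vector, rad) and "tvec" (3), from world to camera coordinates, as OpenCV has them. Camera axes: x right, y down, z forward; pixel columns grow to the right and rows downward; lengths in mm; the calibration is good to about 2 mm. A picture is of the moment at which its call begins: read the wrist's pose just before it. calibration takes no time and is no camera call; for the wrist camera it gives the pose at the moment of the call.
- r.finish_job(): hands the job in; it is judged then, once.
The state is a dict: "t": time; "qpos": joint angles; "joint_velocities": joint speeds; "joint_efforts": joint torques, N m; "eef_pos": TCP position; "tool_rot": TCP orientation; "contact_force": force on the tool from outside, world axes, zero at the start; "ft_torque": the same for the moment, N m; "width": finger opening in mm; "finger_force": force on a finger pad.
Only numpy, scipy, OpenCV 4.12 (cv2) and the standard library are available. Lean on these libraries where they do the work, as an engineer would, in place of code of your own. Each camera call takes 0.05 s, during which the arm holds its last target. There are 200 camera calls.

## Working session

There is one attempt and no reset: what is moved stays moved. The work goes in short steps, Python scripts to look and compute and a tool call to move; the robot and the scene stay as the last step left them, time stands still between calls to the robot, and variables do not carry over. Pictures are saved under pics/ and viewed, at most 14 in all, crops included, and the job is handed in when it is done.

Besides the shell and the picture viewer there is one more tool, called after "Call:" as name(argument=value, ...) on one line, values as JSON. apply_moves: Moves the arm, as the interface text tells. Its arguments: {"type":"object","properties":{"series":{"type":"array"},"newtons":{"type":"number"}},"required":["series"]}

```bash
ls; mkdir -p pics
cat > h.py <<'E'
import numpy as np, cv2
from scipy.spatial.transform import Rotation as R
from rig import r
def cam(n):
    c=r.calibration(n); im,d=r.read_camera(n)
    return im,d,c
def pts(d,c):
    v,u=np.mgrid[0:d.shape[0],0:d.shape[1]]
    P=np.stack([(u-c['cx'])/c['fx']*d,(v-c['cy'])/c['fy']*d,d],-1)
    Rm=cv2.Rodrigues(np.array(c['rvec'],float))[0]
    return (P-np.array(c['tvec']).ravel())@Rm
def ray(c,u,v,z):
    Rm=cv2.Rodrigues(np.array(c['rvec'],float))[0]; t=np.array(c['tvec']).ravel()
    o=-Rm.T@t; k=Rm.T@np.array([(u-c['cx'])/c['fx'],(v-c['cy'])/c['fy'],1])
    return o+k*(z-o[2])/k[2]
def save(n,im): cv2.imwrite('pics/'+n+'.png',cv2.cvtColor(im,cv2.COLOR_RGB2BGR))
E
python3 - <<'E'
from h import *
o=r.observe(); print(o)
for n in ['top','side']:
    im,d,c=cam(n); save(n+'0',im); np.savez('pics/'+n+'0.npz',im=im,d=d,**c)
    Rm=cv2.Rodrigues(np.array(c['rvec'],float))[0]; print(n,c['fx'],-Rm.T@np.array(c['tvec']).ravel(), (d>0).mean())
E
```

```text
pics
{'t': 0.0, 'qpos': array([-1.30056347e+00,  4.94159340e-01,  1.34615116e+00, -1.16343050e-05,
        1.30248071e+00, -9.55066823e-02]), 'joint_velocities': array([ 1.27173339e-03,  7.84829038e-05, -4.99031936e-04,  1.21613808e-03,
        9.01716300e-05,  1.41244710e-03]), 'joint_efforts': array([ 3.19816700e-04, -8.78825068e+01, -3.81860018e+01,  7.07200659e-02,
        5.34578855e-02,  1.19639381e-05]), 'eef_pos': array([ 223.41716347, -583.29133959,  213.34630136]), 'tool_rot': array([-3.14039849e+00, -1.03132836e-04,  3.65742566e-01]), 'contact_force': array([-0.44098204, -0.17658654, -0.70185487]), 'ft_torque': array([ 0.02760222, -0.02271917, -0.00378593]), 'finger_force': 0.0, 'width': 91.26773601194121}
top 391.351455505082 [ 453.6400191    -3.67238302 1107.72546183] 0.9959523809523809
side 421.0177178283929 [ 383.98217229 1200.86566811  577.70077357] 0.9926573129251701
```

View pics/top0.png

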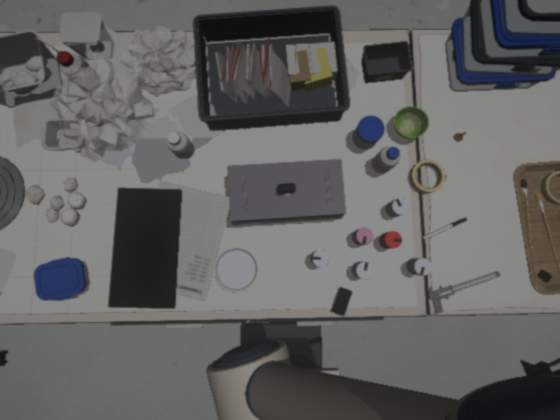

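View pics/side0.png

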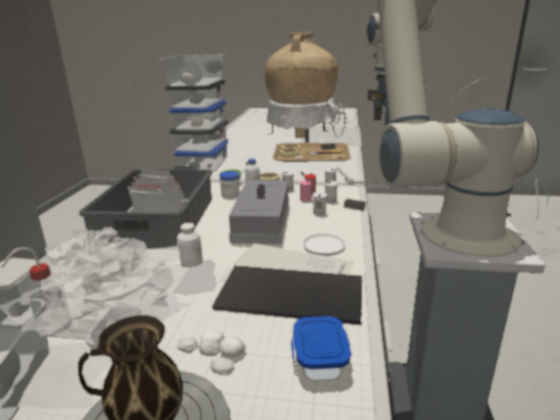

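Top view: lid/knob about (287,190), mat (146,248), dish (236,269), white canisters at about (319,260), (362,270), (399,207) and (421,267). The pink one at (364,237) and the red one at (392,240) are decoys. Bottles are at (180,145) and (389,158).

Run:
```python
from h import *
z=np.load('pics/top0.npz'); im,d=z['im'],z['d']; c={k:z[k] for k in z.files}
P=pts(d,c); H=P[...,2]
print('bench z',np.median(H[225:235,320:350]))
def comp(m,name,amin=20):
    n,l,s,ce=cv2.connectedComponentsWithStats(m.astype(np.uint8))
    for i in range(1,n):
        if s[i,4]>=amin:
            q=P[l==i]; rc=cv2.minAreaRect(q[:,:2].astype(np.float32))
            print(name,ce[i].round(0),s[i,4],'xyz',np.median(q,0).round(1),'rect',np.round(rc[0],1),np.round(rc[1],1),round(rc[2],1))
roi=np.zeros(H.shape,bool); roi[130:300,300:440]=1
comp((H>55)&(H<85)&roi,'can')
roi[:]=0; roi[140:240,210:360]=1
comp((H>80)&(H<100)&roi,'lid',500); comp((H>110)&(H<140)&roi,'knob')
roi[:]=0; roi[180:315,100:186]=1
comp((im.max(-1)<50)&roi,'mat',1000); comp((H>9)&(H<18)&roi,'mat',1000)
roi[:]=0; roi[240:300,205:265]=1
comp((H>7)&roi,'dish',100)
roi[:]=0; roi[120:170,160:410]=1
comp((H>100)&roi,'bottle')
crop=im[190:310,300:440]; save('crop0',cv2.resize(crop,None,fx=5,fy=5,interpolation=cv2.INTER_CUBIC))
```

```text
bench z 2.1238425340107203
can [365. 137.] 147 xyz [ 777.2 -240.4   81.2] rect [ 780.1 -242.9] [59.5 31.8] 78.5
can [381. 164.] 81 xyz [ 699.6 -277.8   70.1] rect [ 708.8 -284.1] [56.4 23.1] 36.8
can [399. 206.] 246 xyz [ 586.8 -325.3   70.1] rect [ 586.6 -326.4] [45.  43.9] 68.9
can [323. 216.] 52 xyz [ 564.1 -121.7   71. ] rect [ 563.7 -115.7] [  0.9 116.5] 2.9
can [364. 236.] 244 xyz [ 508.4 -225.6   70.3] rect [ 508.3 -226.4] [44.4 42.6] 88.4
can [392. 239.] 250 xyz [ 498.8 -302.5   70.2] rect [ 499.4 -302.4] [45.3 43.1] 88.9
can [320. 258.] 241 xyz [ 452.2 -108.2   70.8] rect [ 452.3 -108.3] [42.7 41.9] 89.1
can [421. 266.] 260 xyz [ 426.8 -374.9   70.5] rect [ 425.2 -377. ] [46.  43.6] 50.3
can [364. 270.] 249 xyz [ 418.9 -222.5   70.5] rect [ 418.  -222.4] [43.4 44.2] 87.2
lid [285. 190.] 6226 xyz [630.  -19.9  92.6] rect [633.2 -20.5] [149.3 304.3] 2.9
knob [286. 188.] 161 xyz [630.6 -20.9 125.9] rect [633.  -19.7] [22.3 44. ] 1.8
mat [145. 248.] 7499 xyz [485.4 368.2  14.6] rect [485.  226.1] [461.7 324.8] 87.6
mat [145. 248.] 7398 xyz [485.6 370.5  14.5] rect [491.3 370.6] [182.6 330.2] 87.8
dish [234. 269.] 357 xyz [427.  127.2  11. ] rect [442.8 101.2] [120.6 173. ] 40.8
bottle [214. 120.] 57 xyz [814.1 166.6 118.9] rect [814.1 157. ] [ 4.3 82.8] 1.0
bottle [174. 138.] 154 xyz [766.8 268.9 119.7] rect [622.5 133. ] [433.4  31.4] 43.1
bottle [390. 155.] 267 xyz [ 714.7 -293.5  119.3] rect [ 717.  -295.3] [48.2 42. ] 49.3
```

View pics/crop0.png

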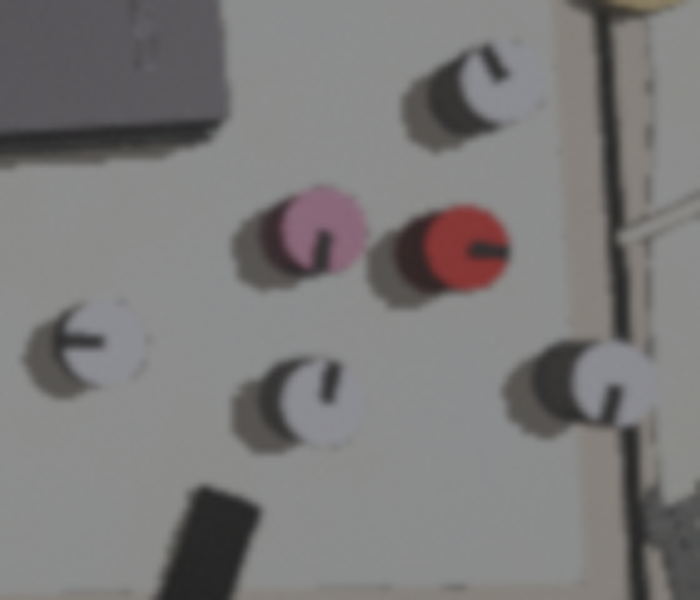

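Crop: the four caps are white with black ridges. Read in world terms (image left = +y, image up = +x): left one points +y, middle one +x, top-right one +x with some +y, right one -x.

```bash
cat >> h.py <<'E'
def go(x,y,z,yawdeg):
    o=r.observe(); M=R.from_euler('xyz',o['tool_rot']).as_matrix()
    dv=M.T@(np.array([x,y,z])-o['eef_pos'])/10
    tw=-((yawdeg-np.degrees(o['tool_rot'][2])+180)%360-180)
    print('shift cm',dv.round(2),'twist',round(tw,1),'at',o['eef_pos'].round(1),np.degrees(o['tool_rot'][2]).round(1),'t',round(o['t'],2))
E
python3 -c "
from h import *
go(633,-20.5,185,92.9)"
```

```text
shift cm [ 58.37 -37.91   2.89] twist -71.9 at [ 223.5 -583.3  213.4] 21.0 t 0.1
```

Call:
apply_moves(series=[[100,2.92,-1.9,0,0],[100,2.92,-1.9,0,0],[100,2.92,-1.9,0,0],[100,2.92,-1.9,0,0],[100,2.92,-1.9,0,0],[100,2.92,-1.9,0,0],[100,2.92,-1.9,0,0],[100,2.92,-1.9,0,0],[100,2.92,-1.9,0,0],[100,2.92,-1.9,0,0]], newtons=60)

```text
t: 1.1
eef_pos: [428.8, -300.4, 213.8]
tool_rot: [-3.141, 0.0, 0.366]
contact_force: [0.5, -0.0, -0.8]
width: 91.6
finger_force: 0.0
```

Call:
apply_moves(series=[[100,2.92,-1.9,0.2,0],[100,2.92,-1.9,0.2,0],[100,2.92,-1.9,0.2,0],[100,2.92,-1.9,0.2,0],[100,2.92,-1.9,0.2,0],[100,2.92,-1.9,0.2,0],[100,2.92,-1.9,0.2,0],[100,2.92,-1.9,0.2,0],[100,2.92,-1.9,0.2,0],[100,2.92,-1.9,0.2,0]])

```text
t: 2.1
eef_pos: [633.5, -18.5, 193.5]
tool_rot: [-3.141, 0.001, 0.366]
contact_force: [0.8, -0.8, -0.5]
width: 91.3
finger_force: 0.0
```

Call:
apply_moves(series=[[100,0,0,0,-8],[100,0,0,0,-8],[100,0,0,0,-8],[100,0,0,0,-8],[100,0,0,0,-8],[100,0,0,0,-8],[100,0,0,0,-8],[100,0,0,0,-8],[100,0,0,0,-8],[100,0,0,0,0]])

```text
t: 3.1
eef_pos: [632.8, -19.9, 193.6]
tool_rot: [-3.141, -0.0, 1.625]
contact_force: [-1.1, -0.5, -0.9]
width: 91.0
finger_force: 0.0
```

Run:
```python
from h import *
im,d,c=cam('wrist'); save('w1',im)
P=pts(d,c);H=P[...,2]
print((d>0).mean())
m=(H>118)&(H<132)
n,l,s,ce=cv2.connectedComponentsWithStats(m.astype(np.uint8))
for i in range(1,n):
    if s[i,4]>100:
        q=P[l==i];print(ce[i],s[i,4],np.median(q,0),cv2.minAreaRect(q[:,:2].astype(np.float32)))
m=(H>86)&(H<97);q=P[m];print(m.sum(),np.median(q,0),q.min(0),q.max(0))
go(633,-20.5,98,92.9)
```

```text
0.995922619047619
[543.8216711  164.05639209] 3387 [826.7892627   28.50550869 121.74200856] ((828.8670654296875, 39.29790115356445), (17.382850646972656, 153.72511291503906), 4.98918342590332)
[281.38461538 216.98696219] 1534 [633.83015216 -20.04340869 125.91648326] ((634.1392822265625, -21.56571388244629), (21.34673309326172, 44.611454010009766), 2.583416223526001)
52888 [633.74450243  31.04133876  92.50561372] [ 553.21609881 -174.45626492   86.00468247] [840.67059611 149.14305492  96.99938185]
shift cm [-0.06  0.02  9.56] twist -0.1 at [632.8 -19.9 193.6] 92.8 t 3.15
```

View pics/w1.png

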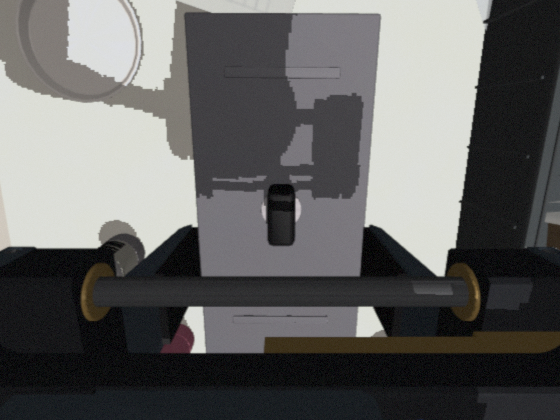

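Wrist view: the knob is at (281,215), centred between the fingers and over the lid. Both views put it at (633.5,-21), top at z = 126.

Call:
apply_moves(series=[[100,-0.1,-0.1,2.5,0],[100,0,0,2.5,0],[100,0,0,2,0],[100,0,0,1.5,0],[100,0,0,1,0],[100,0,0,0,0],[0,0,0,0,0],[0,0,0,0,0],[0,0,0,0,0],[0,0,0,0,0]])

```text
t: 4.15
eef_pos: [632.3, -21.0, 99.5]
tool_rot: [3.141, 0.0, 1.622]
contact_force: [-0.5, 0.5, 1.0]
width: 61.6
finger_force: 0.0
```

Call:
apply_moves(series=[[0,0,0,0,0],[0,0,0,0,0],[0,0,0,-0.5,0],[0,0,0,-0.5,0],[0,0,0,-1,0],[0,0,0,-1,0],[0,0,0,-1,0],[0,0,0,-1,0],[0,0,0,-1,0],[0,0,0,0,0]])

```text
t: 5.15
eef_pos: [632.8, -21.0, 160.6]
tool_rot: [3.139, 0.0, 1.622]
contact_force: [0.1, 0.5, -4.3]
width: 21.3
finger_force: 60.0
```

Run:
```python
from h import *
im,d,c=cam('top');P=pts(d,c)
print(P[190,250],P[195,325]); 
go(488.5,370.5,190,177.8)
```

```text
[624.90509069  69.97434394 135.53924765] [541.85856107 -68.78089484 557.30026462]
shift cm [ 39.84 -12.35  -3.06] twist -84.8 at [632.4 -21.  159.7] 93.0 t 5.2
```

The lift started before the fingers had fully closed, so the knob is held only by its tip. I'll set the lid back and grip again deeper.

Call:
apply_moves(series=[[0,0,0,1,0],[0,0,0,1,0],[0,0,0,1,0],[0,0,0,0.7,0],[0,0,0,0.3,0],[0,0,0,0.2,0],[0,0,0,0.1,0],[0,0,0,0,0],[0,0,0,0,0],[0,0,0,0,0]])

```text
t: 6.2
eef_pos: [631.4, -20.9, 119.2]
tool_rot: [3.141, 0.0, 1.623]
contact_force: [-23.8, 2.6, 57.7]
width: 21.3
finger_force: 60.0
```

Run:
```python
from h import *
im,d,c=cam('top');P=pts(d,c)
print(P[180:205:8,232:270:12].reshape(-1,3).round(1)); print(r.observe()['contact_force'])
```

```text
[[659.7 120.4  93.5]
 [573.   50.  519.1]
 [659.   57.3  92.7]
 [606.4  18.2 350.8]
 [638.6 120.6  91.6]
 [559.4  49.4 525.7]
 [638.1  57.6  89.8]
 [637.   25.9  93.4]
 [617.6 120.7  90.3]
 [545.5  48.5 535.9]
 [616.5  57.7  91.2]
 [615.6  26.1  93.7]
 [527.3  60.5 582.4]
 [527.8  44.8 577.2]
 [595.   57.7  93. ]
 [594.4  26.3  94. ]]
[-23.13927073   1.7252668   58.4219546 ]
```

Call:
apply_moves(series=[[0,0,0,-0.2,0],[100,0,0,0,0],[100,0,0,0,0],[100,0,0,0,0],[100,0,0,0,0],[100,0,0,0,0],[100,0,0,0,0],[100,0,0,0,0],[100,0,0,0,0],[100,0,0,0,0]])

```text
t: 7.25
eef_pos: [632.1, -20.9, 117.9]
tool_rot: [3.142, 0.0, 1.622]
contact_force: [-0.4, -0.6, 0.9]
width: 89.9
finger_force: 0.0
```

Run:
```python
from h import *
im,d,c=cam('wrist');P=pts(d,c);H=P[...,2]
m=(H>118)&(H<132)
n,l,s,ce=cv2.connectedComponentsWithStats(m.astype(np.uint8))
for i in range(1,n):
    if s[i,4]>100:
        q=P[l==i];print(ce[i],s[i,4],np.median(q,0),cv2.minAreaRect(q[:,:2].astype(np.float32)))
im,d,c=cam('top');P=pts(d,c)
print(P[180:205:8,232:270:12].reshape(-1,3).round(1)); print(r.observe()['contact_force'])
go(632.5,-21,98,92.9)
```

```text
[279.60300429 246.00686695] 2330 [631.53038729 -14.16407184 125.84433239] ((631.6678466796875, -16.426179885864258), (22.00911521911621, 34.60306930541992), 2.836796760559082)
[194.61797753 245.68988764] 445 [586.95326236 -14.61163275 125.46735321] ((586.9686279296875, -20.664138793945312), (8.00420093536377, 31.57373809814453), 18.4539794921875)
[366.30666667 245.60222222] 450 [677.44547863  -9.99706911 125.38964177] ((677.4793090820312, -16.074317932128906), (31.30405616760254, 8.413569450378418), 77.19242095947266)
[[659.9 120.5  92.6]
 [573.1  50.1 518.4]
 [659.9  57.6  88.3]
 [607.4  18.4 345.8]
 [638.4 120.4  93.3]
 [559.7  49.6 523.7]
 [637.5  57.4  92.9]
 [637.   25.9  93.4]
 [617.5 120.6  90.7]
 [546.   48.8 533. ]
 [616.4  57.6  91.9]
 [616.   26.2  91.2]
 [527.3  60.5 582.8]
 [528.   44.9 576. ]
 [594.8  57.6  94.6]
 [594.7  26.4  91.9]]
[ 0.32397185  0.0675852  -0.63711616]
shift cm [-0.01  0.04  1.99] twist 0.1 at [632.1 -21.  117.9] 93.0 t 7.35
```

Call:
apply_moves(series=[[100,0,0,1,0],[100,0,0,0.6,0],[100,0,0,0.3,0],[0,0,0,0,0],[0,0,0,0,0],[0,0,0,0,0],[0,0,0,0,0],[0,0,0,0,0],[0,0,0,0,0],[0,0,0,0,0]])

```text
t: 8.35
eef_pos: [632.1, -21.0, 99.0]
tool_rot: [3.142, 0.0, 1.622]
contact_force: [-0.1, -0.1, -0.1]
width: 37.9
finger_force: 0.0
```

Call:
apply_moves(series=[[0,0,0,0,0],[0,0,0,0,0],[0,0,0,0,0],[0,0,0,0,0],[0,0,0,0,0],[0,0,0,-0.3,0],[0,0,0,-0.7,0],[0,0,0,-1,0],[0,0,0,-1,0],[0,0,0,-1,0]])

```text
t: 9.35
eef_pos: [632.3, -21.0, 140.2]
tool_rot: [3.141, 0.0, 1.622]
contact_force: [-0.4, -0.2, -3.4]
width: 21.8
finger_force: 60.0
```

Call:
apply_moves(series=[[0,0,0,-1,0],[0,0,0,-1,0],[0,0,0,-1,0],[0,0,0,-1,0],[0,0,0,-1,0],[0,0,0,0,0],[0,0,0,0,0],[0,0,0,0,0],[0,0,0,0,0],[0,0,0,0,0]])

```text
t: 10.35
eef_pos: [631.9, -20.9, 188.5]
tool_rot: [-3.141, -0.0, 1.622]
contact_force: [-1.3, 0.1, -3.5]
width: 21.9
finger_force: 60.0
```

Run:
```python
from h import *
im,d,c=cam('top');P=pts(d,c)
print(P[180:205:8,225:256:15].reshape(-1,3).round(1)); print(r.observe()['contact_force'])
go(488.5,370.5,178,177.8)
```

```text
[[642.1 126.4 181.3]
 [560.7  49.9 580.2]
 [640.7  54.3 183.2]
 [622.3 126.2 182.7]
 [549.3  49.8 581.6]
 [621.6  54.5 181.1]
 [602.9 126.  183. ]
 [537.   49.  589.4]
 [601.8  54.5 183.3]
 [521.9  64.4 622.1]
 [521.9  45.9 619.7]
 [582.9  54.8 180.6]]
[-0.20942328  0.46325337 -3.93707301]
shift cm [ 39.83 -12.3    1.07] twist -84.8 at [631.9 -20.9 188.6] 93.0 t 10.4
```

Call:
apply_moves(series=[[0,1,-0.3,0,0],[0,2,-0.6,0,0],[0,2,-0.6,0,0],[0,2,-0.6,0,0],[0,2,-0.6,0,0],[0,2,-0.6,0,0],[0,2,-0.6,0,0],[0,2,-0.6,0,0],[0,2,-0.6,0,0],[0,2,-0.6,0,0]])

```text
t: 11.4
eef_pos: [564.5, 167.2, 189.0]
tool_rot: [-3.142, -0.0, 1.623]
contact_force: [0.8, -0.3, -3.2]
width: 21.7
finger_force: 60.0
```

Call:
apply_moves(series=[[0,2,-0.6,0,0],[0,2,-0.6,0,0],[0,2,-0.6,0,0],[0,2,-0.6,0,0],[0,2,-0.6,0,0],[0,2,-0.6,0,0],[0,2,-0.6,0,0],[0,2,-0.6,0,0],[0,2,-0.6,0,0],[0,1.5,-0.6,0,0]])

```text
t: 12.4
eef_pos: [494.3, 359.0, 188.9]
tool_rot: [-3.141, -0.0, 1.623]
contact_force: [-0.3, 0.7, -3.6]
width: 21.7
finger_force: 60.0
```

Call:
apply_moves(series=[[0,0,0,0,-2],[0,0,0,0,-5],[0,0,0,0,-5],[0,0,0,0,-5],[0,0,0,0,-5],[0,0,0,0,-5],[0,0,0,0,-5],[0,0,0,0,-5],[0,0,0,0,-5],[0,0,0,0,-5]])

```text
t: 13.4
eef_pos: [494.8, 357.7, 188.9]
tool_rot: [-3.141, -0.0, 2.446]
contact_force: [-0.2, 0.0, -4.3]
width: 21.5
finger_force: 60.0
```

Call:
apply_moves(series=[[0,0,0,0,-5],[0,0,0,0,-5],[0,0,0,0,-5],[0,0,0,0,-5],[0,0,0,0,-5],[0,0,0,0,-5],[0,0,0,0,-5],[0,0,0,0,-2.8],[0,0,0,0,0],[0,0,0,0,0]])

```text
t: 14.4
eef_pos: [495.1, 357.6, 188.9]
tool_rot: [-3.142, -0.0, 3.101]
contact_force: [0.9, -0.7, -3.3]
width: 21.8
finger_force: 60.0
```

Run:
```python
from h import *
z=np.load('pics/top0.npz'); im,d=z['im'],z['d']; c={k:z[k] for k in z.files}
roi=np.zeros(d.shape,np.uint8); roi[175:318,100:184]=1
m=((im.max(-1)<50)*roi).astype(np.uint8); m=cv2.morphologyEx(m,cv2.MORPH_OPEN,np.ones((5,5)))
cn=max(cv2.findContours(m,0,1)[0],key=cv2.contourArea)[:,0]
W=np.array([ray(c,u,v,14)[:2] for u,v in cn],np.float32)
print(cv2.minAreaRect(W),cv2.boxPoints(cv2.minAreaRect(W)))
# lid as held
im,d,c=cam('top');P=pts(d,c);H=P[...,2]
m=(H>176)&(H<188);m[:,:90]=0;m[:,230:]=0
m=cv2.morphologyEx(m.astype(np.uint8),cv2.MORPH_OPEN,np.ones((5,5)))>0
q=P[m];print(m.sum(),np.median(q,0),cv2.minAreaRect(q[:,:2].astype(np.float32)))
save('t2',im)
go(490,370.5,100,177.8)
```

```text
((491.205810546875, 368.7748107910156), (175.72592163085938, 324.4287414550781), 87.74845123291016) [[325.66483 287.35257]
 [649.8431  274.60678]
 [656.7468  450.19705]
 [332.56854 462.94284]]
5365 [533.75882796 342.66672173 182.69703672] ((495.5464172363281, 358.1856994628906), (149.34841918945312, 303.2030334472656), 87.76486206054688)
shift cm [0.56 1.27 8.89] twist -0.1 at [495.1 357.6 188.9] 177.7 t 14.45
```

View pics/t2.png

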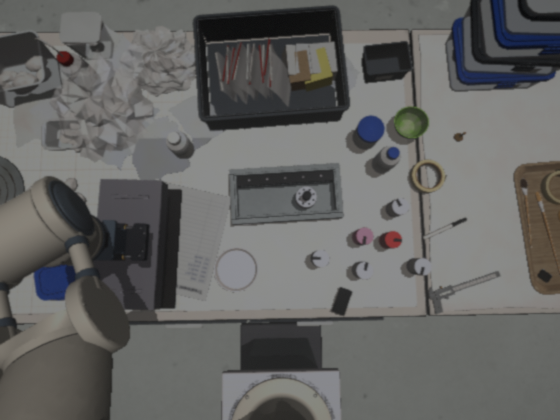

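Lid is level over the mat; mat centre is (491,370), yaw -2.2°. The open chamber shows the cartridge at (307,197) and the dark reader bar on its far (+x) side.

Call:
apply_moves(series=[[0,0.2,0.6,1,0],[0,0.2,0.6,2,0],[0,0,0,2,0],[0,0,0,2,0],[0,0,0,1.5,0],[0,0,0,1,0],[0,0,0,0.5,0],[0,0,0,0.4,0],[0,0,0,0.2,0],[0,0,0,0,0]])

```text
t: 15.45
eef_pos: [491.9, 369.8, 83.2]
tool_rot: [3.141, 0.0, 3.102]
contact_force: [-0.2, -0.3, -2.6]
width: 21.3
finger_force: 60.0
```

Call:
apply_moves(series=[[0,0,0,0.2,0],[0,0,0,0.2,0],[0,0,0,0.1,0],[0,0,0,0,0],[0,0,0,0,0],[0,0,0,0,0],[0,0,0,0,0],[0,0,0,0,0],[0,0,0,0,0],[0,0,0,0,0]])

```text
t: 16.45
eef_pos: [491.8, 369.7, 77.9]
tool_rot: [3.142, 0.0, 3.103]
contact_force: [0.3, -0.3, -3.5]
width: 21.5
finger_force: 60.0
```

Call:
apply_moves(series=[[0,0,0,0.1,0],[0,0,0,0.1,0],[0,0,0,0,0],[100,0,0,0,0],[100,0,0,0,0],[100,0,0,0,0],[100,0,0,0,0],[100,0,0,0,0],[100,0,0,0,0],[100,0,0,0,0]])

```text
t: 17.45
eef_pos: [491.8, 369.7, 75.9]
tool_rot: [-3.142, -0.0, 3.102]
contact_force: [-0.0, 0.4, -0.9]
width: 75.0
finger_force: 0.0
```

Call:
apply_moves(series=[[100,0,0,0,0],[100,0,0,0,0],[100,0,0,0,0],[100,0,0,-2,0],[100,0,0,-3,0],[100,0,0,-3,0],[100,0,0,-3,0],[100,0,0,-3,0],[100,0,0,-2,0],[100,0,0,0,0]])

```text
t: 18.45
eef_pos: [493.0, 370.4, 239.0]
tool_rot: [3.139, 0.004, 3.103]
contact_force: [0.9, 0.4, -0.4]
width: 91.4
finger_force: 0.0
```

Run:
```python
from h import *
z=np.load('pics/top0.npz')
im,d,c=cam('top');P=pts(d,c);H=P[...,2]; save('t3',im)
np.savez('pics/t3.npz',im=im,d=d,**c)
print('floor',np.median(H[190:200,270:285]), 'patches')
m=np.zeros(d.shape,bool);m[160:230,220:350]=1
for lo,hi,nm in [(42,49,'walltop'),(30,40,'flange'),(47,54,'drumtop'),(72,90,'stem')]:
    k=(H>lo)&(H<hi)&m
    n,l,s,ce=cv2.connectedComponentsWithStats(k.astype(np.uint8))
    for i in range(1,n):
        if s[i,4]>25:
            q=P[l==i];print(nm,ce[i].round(),s[i,4],np.median(q,0).round(1),[np.round(a,1) for a in cv2.minAreaRect(q[:,:2].astype(np.float32))])
# lid
k=(H>66)&(H<78);k[:,185:]=0;k[:170]=0;k=cv2.morphologyEx(k.astype(np.uint8),cv2.MORPH_OPEN,np.ones((3,3)))>0
q=P[k];print('lid',k.sum(),q[:,2].mean(),q[:,2].std(),cv2.minAreaRect(q[:,:2].astype(np.float32)))
save('crop3',cv2.resize(im[155:305,220:440],None,fx=3.6,fy=3.6,interpolation=cv2.INTER_CUBIC))
```

```text
floor 5.5304058912471135 patches
walltop [285. 192.] 635 [640.6 -23.1  45.2] [array([632.9, -20.4]), array([126.9, 281.8]), np.float64(2.7)]
flange [285. 196.] 1453 [609.8 -18.3  35.4] [array([633.2, -20.5]), array([154.7, 310.4]), np.float64(2.8)]
flange [309. 177.] 110 [676.1 -89.6  38.5] [array([678. , -86.9]), array([32. , 55.7]), np.float64(2.8)]
flange [324. 173.] 40 [ 687.  -129.4   38.7] [array([ 687.2, -129.3]), array([35.1, 18.5]), np.float64(81.1)]
flange [248. 180.] 60 [670.2  82.8  38.7] [array([669. ,  81.3]), array([30.4, 30.4]), np.float64(88.3)]
flange [269. 181.] 101 [663.4  24.6  38.2] [array([672.3,  26.8]), array([31.4, 81.4]), np.float64(2.7)]
flange [294. 180.] 32 [665.8 -45.   38.1] [array([667.5, -45.2]), array([29.4, 16.9]), np.float64(46.5)]
flange [239. 182.] 33 [665.4 107.9  38.3] [array([666.1, 107.5]), array([25.8, 18.6]), np.float64(5.6)]
drumtop [306. 197.] 249 [615.8 -74.5  50.6] [array([619.8, -76.5]), array([54.8, 53.6]), np.float64(88.9)]
stem [306. 195.] 67 [619.4 -74.7  79.7] [array([619.1, -74.8]), array([21.7, 21.9]), np.float64(88.8)]
lid 5497 71.69495558664812 1.895831140359814 ((491.8479919433594, 369.7829284667969), (149.1455078125, 303.9208984375), 87.63365936279297)
```

View pics/crop3.png

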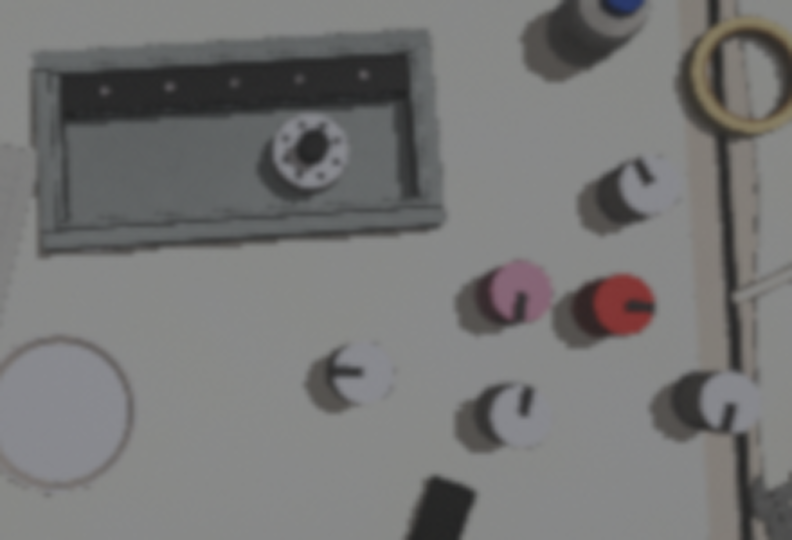

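Crop: the reader bar is along the upper wall (world +x side). The cartridge is at full-frame (306,197), stem at (619,-75), top z = 80. The canisters are unmoved.

Run:
```python
from h import *
z=np.load('pics/t3.npz'); im,d=z['im'],z['d']; c={k:z[k] for k in z.files}
P=pts(d,c);H=P[...,2]
m=(H>8)&(H<16);m[:240]=0;m[300:]=0;m[:,:212]=0;m[:,262:]=0
q=P[m]; print(m.sum(), cv2.minEnclosingCircle(q[:,:2].astype(np.float32)), q[:,:2].mean(0))
g=(im.min(-1)).astype(np.uint8)[240:300,205:268]
cs=cv2.HoughCircles(cv2.GaussianBlur(g,(3,3),0),cv2.HOUGH_GRADIENT,1,40,param1=60,param2=10,minRadius=16,maxRadius=25)
for a in cs[0]: print(a, ray(c,a[0]+205,a[1]+240,12), ray(c,a[0]+205,a[1]+240,8),a[2]/391*1096)
print('dishfloor',np.median(H[262:276,228:244]))
go(619.3,-75,150,92.8)
```

```text
342 ((432.12103271484375, 124.47781372070312), 87.00273132324219) [425.88620396 120.12528613]
[30.5 29.5 18.8] [424.61444231 120.34051965  12.        ] [424.508483   120.79323489   8.        ] 52.697697
dishfloor 4.540225235706327
shift cm [-14.41 -43.98   8.68] twist 85.0 at [492.3 370.  237.1] 177.8 t 18.5
```

Call:
apply_moves(series=[[100,-0.7,-2.2,0.4,0],[100,-0.7,-2.2,0.4,0],[100,-0.7,-2.2,0.4,0],[100,-0.7,-2.2,0.4,0],[100,-0.7,-2.2,0.4,0],[100,-0.7,-2.2,0.4,0],[100,-0.7,-2.2,0.4,0],[100,-0.7,-2.2,0.4,0],[100,-0.7,-2.2,0.4,0],[100,-0.7,-2.2,0.4,0]])

```text
t: 19.5
eef_pos: [552.7, 146.1, 194.6]
tool_rot: [-3.141, -0.002, 3.102]
contact_force: [-1.1, -0.2, 0.2]
width: 91.3
finger_force: 0.0
```

Call:
apply_moves(series=[[100,-0.8,-2.2,0.4,0],[100,-0.7,-2.2,0.4,0],[100,-0.7,-2.2,0.4,0],[100,-0.7,-2.2,0.4,0],[100,-0.7,-2.2,0.4,0],[100,-0.7,-2.2,0.4,0],[100,-0.7,-2.2,0.4,0],[100,-0.7,-2.2,0.4,0],[100,-0.7,-2.2,0.4,0],[100,-0.7,-2.2,0.4,0]])

```text
t: 20.5
eef_pos: [614.9, -76.3, 154.5]
tool_rot: [3.141, -0.002, 3.102]
contact_force: [0.8, 0.4, 0.6]
width: 91.3
finger_force: 0.0
```

Call:
apply_moves(series=[[100,0,0,0,8.5],[100,0,0,0,8.5],[100,0,0,0,8.5],[100,0,0,0,8.5],[100,0,0,0,8.5],[100,0,0,0,8.5],[100,0,0,0,8.5],[100,0,0,0,8.5],[100,0,0,0,8.5],[100,0,0,0,8.5]])

```text
t: 21.5
eef_pos: [614.7, -75.4, 154.6]
tool_rot: [-3.14, -0.001, 1.613]
contact_force: [0.8, 0.5, -0.4]
width: 91.4
finger_force: 0.0
```

Run:
```python
from h import *
go(619.3,-75,54,92.8)
im,d,c=cam('wrist');P=pts(d,c);H=P[...,2]
m=(H>72)&(H<90)
n,l,s,ce=cv2.connectedComponentsWithStats(m.astype(np.uint8))
for i in range(1,n):
    if s[i,4]>100:
        q=P[l==i];print(ce[i],s[i,4],np.median(q,0),cv2.minAreaRect(q[:,:2].astype(np.float32)))
go(619.3,-75,54,92.8)
```

```text
shift cm [1.000e-02 4.800e-01 1.006e+01] twist -0.4 at [614.7 -75.4 154.6] 92.4 t 21.5
[287.46490066 215.3218543 ] 755 [620.57139515 -76.07224865  80.15524411] ((620.5010375976562, -77.19573974609375), (24.371910095214844, 23.31159019470215), 36.2027702331543)
[556.25641026 236.19230769] 156 [841.53147595 -85.62434684  74.80738295] ((839.4390258789062, -83.72130584716797), (7.187694549560547, 25.93364715576172), 5.789646148681641)
[ 83.38842975 231.46694215] 242 [454.01433659 -99.15850472  73.41387059] ((453.29193115234375, -99.46704864501953), (21.585342407226562, 9.224703788757324), 84.26872253417969)
shift cm [ 0.02  0.47 10.07] twist -1.0 at [614.8 -75.4 154.7] 91.8 t 21.55
```

Call:
apply_moves(series=[[100,-0.1,0.5,2,0],[100,0,0,2.5,0],[100,0,0,2.5,0],[100,0,0,1.5,0],[100,0,0,1,0],[100,0,0,0.5,0],[0,0,0,0,0],[0,0,0,0,0],[0,0,0,0,0],[0,0,0,0,0]])

```text
t: 22.55
eef_pos: [620.9, -76.4, 56.6]
tool_rot: [3.141, 0.0, 1.619]
contact_force: [-0.3, -0.8, -0.6]
width: 62.0
finger_force: 0.0
```

Call:
apply_moves(series=[[0,0,0,0,0],[0,0,0,0,0],[0,0,0,0,0],[0,0,0,0,0],[0,0,0,0,0],[0,0,0,0,0],[0,0,0,0,0],[0,0,0,0,0],[0,0,0,-0.5,0],[0,0,0,-1,0]])

```text
t: 23.55
eef_pos: [620.0, -76.2, 70.8]
tool_rot: [-3.14, -0.0, 1.619]
contact_force: [-0.0, -0.1, -1.8]
width: 23.8
finger_force: 60.0
```

Call:
apply_moves(series=[[0,0,0,-2,0],[0,0,0,-2,0],[0,0,0,-2,0],[0,0,0,-2,0],[0,0,0,-1,0],[0,0,0,0,0],[0,0,0,0,0],[0,0,0,0,0],[0,0,0,0,0],[0,0,0,0,0]])

```text
t: 24.55
eef_pos: [620.3, -76.3, 160.3]
tool_rot: [-3.141, -0.0, 1.619]
contact_force: [-0.2, -0.0, -2.0]
width: 24.0
finger_force: 60.0
```

Run:
```python
from h import *
go(425,120.5,140,92)
```

```text
shift cm [ 20.59 -18.56   2.05] twist 0.8 at [620.3 -76.3 160.3] 92.8 t 24.55
```

Call:
apply_moves(series=[[0,2,-1.9,0,0],[0,2.1,-1.9,0,0],[0,2.1,-1.9,0,0],[0,2.1,-1.9,0,0],[0,2.1,-1.8,0,0],[0,2.1,-1.8,0,0],[0,2.1,-1.8,0,0],[0,2.0,-1.8,0,0],[0,2.0,-1.9,0,0],[0,2.0,-1.9,0,0]])

```text
t: 25.55
eef_pos: [424.0, 121.2, 160.8]
tool_rot: [3.142, -0.0, 1.619]
contact_force: [0.6, 0.7, -1.7]
width: 23.6
finger_force: 60.0
```

Call:
apply_moves(series=[[0,0,0,1,0],[0,0,0,2,0],[0,0,0,2,0],[0,0,0,2,0],[0,0,0,1.5,0],[0,0,0,0.8,0],[0,0,0,0.5,0],[0,0,0,0.3,0],[0,0,0,0,0],[0,0,0,0,0]])

```text
t: 26.55
eef_pos: [425.1, 120.6, 60.3]
tool_rot: [3.141, -0.0, 1.619]
contact_force: [-0.3, 0.7, -2.4]
width: 23.9
finger_force: 60.0
```

Run:
```python
from h import *
go(425,120.5,55,92.8)
```

```text
shift cm [-0.   -0.01  0.53] twist -0.0 at [425.1 120.6  60.3] 92.8 t 26.55
```

Call:
apply_moves(series=[[0,0,0,0.3,0],[0,0,0,0.2,0],[0,0,0,0.1,0],[0,0,0,0,0],[100,0,0,0,0],[100,0,0,0,0],[100,0,0,0,0],[100,0,0,0,0],[100,0,0,0,0],[100,0,0,0,0]])

```text
t: 27.55
eef_pos: [424.8, 120.5, 53.8]
tool_rot: [-3.141, -0.0, 1.619]
contact_force: [0.3, -1.2, -0.3]
width: 69.3
finger_force: 0.0
```

Call:
apply_moves(series=[[100,0,0,0,0],[100,0,0,0,0],[100,0,0,0,0],[100,0,0,-1,0],[100,0,0,-3,0],[100,0,0,-3,0],[100,0,0,-3,0],[100,0,0,-3,0],[100,0,0,-3,0],[100,0,0,-3,0]])

```text
t: 28.55
eef_pos: [424.3, 120.5, 246.0]
tool_rot: [3.141, -0.0, 1.619]
contact_force: [0.6, -0.2, 0.1]
width: 91.1
finger_force: 0.0
```

```bash
cat >> h.py <<'E'
def cans(n,thr=100):
    im,d,c=cam(n);P=pts(d,c);H=P[...,2]
    hsv=cv2.cvtColor(im,cv2.COLOR_RGB2HSV)
    m=(H>60)&(H<80)
    cnt,l,s,ce=cv2.connectedComponentsWithStats(m.astype(np.uint8))
    for i in range(1,cnt):
        if s[i,4]<thr: continue
        k=l==i; q=P[k]; rc=cv2.minAreaRect(q[:,:2].astype(np.float32))
        if not(38<rc[1][0]<54 and 38<rc[1][1]<54): continue
        (x,y),rad=cv2.minEnclosingCircle(q[:,:2].astype(np.float32)); x,y=rc[0]
        in_=k&(np.hypot(P[...,0]-x,P[...,1]-y)<22)
        v=im.max(-1).astype(float); dark=in_&(v<0.6*np.median(v[in_]))
        dq=P[dark][:,:2]-[x,y]
        mm=dq.mean(0); an=np.degrees(np.arctan2(mm[1],mm[0]))
        # principal axis of ridge
        w,V=np.linalg.eigh(np.cov(dq.T)); a=V[:,1]*np.sign(V[:,1]@mm)
        print(n,'uv',ce[i].round(),'xyz',round(x,1),round(y,1),round(float(np.median(q[:,2])),1),'size',np.round(rc[1],1),'ridge dir',an.round(1),'axis',np.degrees(np.arctan2(a[1],a[0])).round(1),'n',dark.sum(),'sat',np.median(hsv[...,1][in_]))
    return im
E
python3 - <<'E'
from h import *
save('t4',cans('top'))
im,d,c=cam('top');H=pts(d,c)[...,2];P=pts(d,c)
for lo,hi in [(76,84),(46,54)]:
    m=(H>lo)&(H<hi);m[:240]=0;m[300:]=0;m[:,:205]=0;m[:,270:]=0
    print(m.sum(),P[m].mean(0) if m.sum() else 0)
go(430,-160,260,92.8)
E
```

```text
top uv [400. 206.] xyz 587.1 -326.9 70.3 size [44.7 43.6] ridge dir 45.9 axis -20.1 n 19 sat 9.0
top uv [364. 236.] xyz 508.4 -226.4 70.7 size [42.8 44.4] ridge dir 167.8 axis 136.2 n 23 sat 60.0
top uv [392. 239.] xyz 499.1 -303.2 70.5 size [45.6 42.5] ridge dir -101.0 axis -98.0 n 16 sat 149.0
top uv [320. 258.] xyz 452.4 -108.4 70.5 size [42.5 41.9] ridge dir 86.2 axis 94.6 n 20 sat 10.0
top uv [422. 266.] xyz 425.8 -376.3 70.5 size [42.9 44.5] ridge dir 131.9 axis -143.5 n 32 sat 10.0
top uv [364. 270.] xyz 418.1 -222.7 69.9 size [43.5 44.4] ridge dir 16.6 axis -53.7 n 21 sat 10.0
0 0
0 0
shift cm [-28.06  -0.99  -1.23] twist -0.0 at [426.4 120.8 247.9] 92.8 t 28.65
```

Call:
apply_moves(series=[[75,-3.2,0.4,-0.3,0],[75,-3.2,0.4,-0.3,0],[75,-3.2,0.4,-0.3,0],[75,-3.2,0.4,-0.3,0],[75,-3.2,0.4,-0.3,0],[75,-3.2,0.4,-0.3,0],[75,-3.2,0.4,-0.3,0],[75,-3.2,0.4,-0.3,0],[75,-3.2,0.4,-0.3,0],[75,-3.2,0.4,-0.3,0]])

```text
t: 29.65
eef_pos: [479.8, -198.4, 273.9]
tool_rot: [-3.141, -0.0, 1.619]
contact_force: [0.9, 0.5, -0.1]
width: 68.0
finger_force: 0.0
```

Call:
apply_moves(series=[[75,-1.5,0,0,0],[75,-1.5,0,0,0],[75,-1.5,0,0,0],[75,0,0,0,0],[75,0,0,0,0],[75,0,0,0,0],[75,0,0,0,0],[75,0,0,0,0],[75,0,0,0,0],[75,0,0,0,0]])

```text
t: 30.65
eef_pos: [482.4, -242.0, 273.9]
tool_rot: [3.142, -0.0, 1.619]
contact_force: [-0.2, -1.1, -0.9]
width: 68.3
finger_force: 0.0
```

Run:
```python
from h import *
save('w5',cans('wrist',300))
im,d,c=cam('top');P=pts(d,c);H=P[...,2]
for lo,hi in [(76,84),(46,54)]:
    m=(H>lo)&(H<hi);m[:240]=0;m[300:]=0;m[:,:205]=0;m[:,270:]=0
    print(m.sum(),P[m].mean(0) if m.sum() else 0)
go(430,-160,260,92.8)
```

```text
wrist uv [258.  60.] xyz 452.7 -111.5 70.6 size [44.8 44.9] ridge dir 88.2 axis 87.0 n 154 sat 8.0
wrist uv [226. 165.] xyz 419.3 -224.9 70.5 size [45.1 44.3] ridge dir 61.4 axis 133.1 n 273 sat 10.0
wrist uv [304. 172.] xyz 509.6 -229.8 70.5 size [44.3 45.8] ridge dir 167.1 axis 171.6 n 124 sat 67.0
wrist uv [291. 232.] xyz 498.8 -304.4 70.5 size [44.2 44.3] ridge dir -156.4 axis -86.1 n 155 sat 183.0
70 [424.71981197 120.61772551  79.65578455]
275 [424.93798695 119.69380369  49.83787455]
shift cm [ 8.45 -4.84  1.39] twist -0.0 at [ 482.4 -242.1  273.9] 92.8 t 30.75
```

View pics/w5.png

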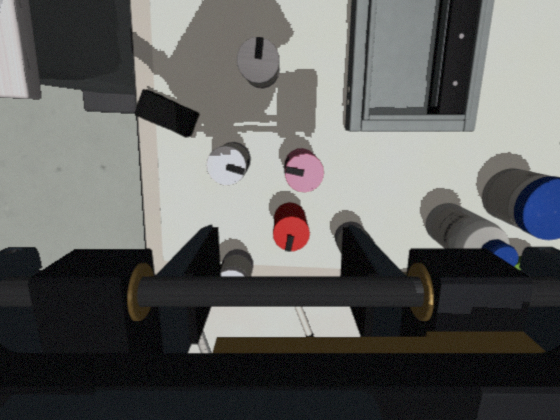

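Wrist view: canisters at (258,60) with ridge up (+y) and (226,165) with ridge right and slightly down; pink and red decoys alongside. The cartridge stands in the dish at (425,120).

```bash
python3 - <<'E'
s=open('h.py').read()
s=s.replace("dark=in_&(v<0.6*np.median(v[in_]))","dark=in_&(v<max(0.33*np.percentile(v[in_],80),v[in_].min()+14)); nn,ll,ss,_=cv2.connectedComponentsWithStats(dark.astype(np.uint8)); dark=ll==(1+np.argmax(ss[1:,4]))")
open('h.py','w').write(s)
E
python3 - <<'E'
from h import *
cans('wrist',300); cans('top')
go(452.5,-110,150,177.5)
E
```

```text
wrist uv [258.  60.] xyz 452.6 -111.6 70.6 size [44.8 44.9] ridge dir 87.7 axis 84.9 n 128 sat 8.0
wrist uv [226. 165.] xyz 419.4 -225.1 70.5 size [45.  44.6] ridge dir -15.2 axis -14.7 n 95 sat 10.0
wrist uv [304. 172.] xyz 509.6 -229.1 70.5 size [44.2 44.5] ridge dir 169.7 axis 169.7 n 94 sat 67.0
wrist uv [291. 232.] xyz 498.8 -304.7 70.4 size [44.1 44.8] ridge dir -100.5 axis -96.7 n 77 sat 182.0
top uv [364. 236.] xyz 508.4 -226.4 70.6 size [43.8 42.8] ridge dir 172.8 axis 170.3 n 10 sat 61.0
top uv [320. 258.] xyz 452.3 -108.2 70.8 size [42.4 41.8] ridge dir 84.2 axis 87.7 n 17 sat 8.0
top uv [364. 270.] xyz 417.9 -222.5 70.6 size [42.9 44.1] ridge dir -19.1 axis -9.6 n 8 sat 10.0
shift cm [13.34 -2.35 12.39] twist -84.7 at [ 482.4 -242.1  273.9] 92.8 t 30.85
```

Call:
apply_moves(series=[[75,1.33,-0.23,0.9,0],[75,1.33,-0.23,0.9,0],[75,1.33,-0.23,0.9,0],[75,1.33,-0.23,0.9,0],[75,1.33,-0.23,0.9,0],[75,1.33,-0.23,0.9,0],[75,1.33,-0.23,0.9,0],[75,1.33,-0.23,0.9,0],[75,1.33,-0.23,0.9,0],[75,1.33,-0.23,0.9,0]])

```text
t: 31.85
eef_pos: [452.7, -109.3, 183.2]
tool_rot: [3.142, 0.0, 1.619]
contact_force: [0.9, 0.7, -0.2]
width: 68.3
finger_force: 0.0
```

Call:
apply_moves(series=[[75,0,0,0.3,-8.5],[75,0,0,0.3,-8.5],[75,0,0,0.3,-8.5],[75,0,0,0.3,-8.5],[75,0,0,0.3,-8.5],[75,0,0,0.3,-8.5],[75,0,0,0.3,-8.5],[75,0,0,0.3,-8.5],[75,0,0,0.3,-8.5],[75,0,0,0.3,-8.2]])

```text
t: 32.85
eef_pos: [452.9, -109.8, 153.4]
tool_rot: [3.142, -0.0, 3.103]
contact_force: [-0.4, -0.3, -0.4]
width: 68.3
finger_force: 0.0
```

Call:
apply_moves(series=[[75,0,0,0,0],[75,0,0,0,0],[75,0,0,0,0],[75,0,0,0,0],[75,0,0,0,0],[75,0,0,0,0],[75,0,0,0,0],[75,0,0,0,0],[75,0,0,0,0],[75,0,0,0,0]])

```text
t: 33.85
eef_pos: [453.0, -110.4, 153.9]
tool_rot: [-3.142, 0.0, 3.097]
contact_force: [-0.7, -0.2, 0.0]
width: 68.2
finger_force: 0.0
```

Run:
```python
from h import *
save('w6',cans('wrist',300))
go(452.5,-110,47,177.5)
```

```text
wrist uv [136. 175.] xyz 418.4 -224.7 70.4 size [45.2 44.6] ridge dir -15.2 axis -14.7 n 235 sat 11.0
wrist uv [281. 209.] xyz 451.9 -110.7 70.5 size [45.  44.5] ridge dir 87.0 axis 86.1 n 197 sat 9.0
shift cm [ 0.05  0.04 10.69] twist -0.0 at [ 453.  -110.4  153.9] 177.5 t 33.9
```

Call:
apply_moves(series=[[75,0.1,0.1,2,0.8],[75,0,0,2.5,0],[75,0,0,2.5,0],[75,0,0,2,0],[75,0,0,1,0],[75,0,0,0.7,0],[0,0,0,0,0],[0,0,0,0,0],[0,0,0,0,0],[0,0,0,0,0]], newtons=45)

```text
t: 34.9
eef_pos: [452.5, -109.5, 47.5]
tool_rot: [-3.141, 0.001, 3.083]
contact_force: [-0.8, -0.3, 4.0]
width: 45.3
finger_force: 45.0
```

Call:
apply_moves(series=[[0,0,0,0,0],[0,0,0,0,0],[0,0,0,0,0],[0,0,0,-0.5,0],[0,0,0,-1,0],[0,0,0,-2,0],[0,0,0,-2,0],[0,0,0,-2,0],[0,0,0,-1.5,0],[0,0,0,0,0]])

```text
t: 35.9
eef_pos: [453.0, -109.7, 139.1]
tool_rot: [-3.141, 0.003, 3.083]
contact_force: [-0.1, 0.7, -3.8]
width: 45.4
finger_force: 45.0
```

Run:
```python
from h import *
go(613.5,71.7,137,92.8)
```

```text
shift cm [-14.97  19.04   0.24] twist 83.9 at [ 453.  -109.7  139.1] 176.7 t 35.9
```

Call:
apply_moves(series=[[0,-1.5,1.9,0,0],[0,-1.5,1.9,0,0],[0,-1.5,1.9,0,0],[0,-1.5,1.9,0,0],[0,-1.5,1.9,0,0],[0,-1.5,1.9,0,0],[0,-1.5,1.9,0,0],[0,-1.5,1.9,0,0],[0,-1.5,1.9,0,0],[0,-1.5,1.9,0,0]])

```text
t: 36.9
eef_pos: [612.9, 72.4, 136.1]
tool_rot: [-3.141, -0.001, 3.083]
contact_force: [0.6, 0.1, -2.9]
width: 45.1
finger_force: 45.0
```

Call:
apply_moves(series=[[0,0,0,0,8.4],[0,0,0,0,8.4],[0,0,0,0,8.4],[0,0,0,0,8.4],[0,0,0,0,8.4],[0,0,0,0,8.4],[0,0,0,0,8.4],[0,0,0,0,8.4],[0,0,0,0,8.4],[0,0,0,0,8.3]])

```text
t: 37.9
eef_pos: [612.3, 71.6, 136.0]
tool_rot: [-3.14, -0.0, 1.613]
contact_force: [0.0, -0.6, -3.0]
width: 45.4
finger_force: 45.0
```

Call:
apply_moves(series=[[0,0,0,0,0],[0,0,0,0,0],[0,0,0,1,0],[0,0,0,2,0],[0,0,0,2,0],[0,0,0,1.5,0],[0,0,0,1,0],[0,0,0,0,0],[0,0,0,0,0],[0,0,0,0,0]])

```text
t: 38.9
eef_pos: [613.4, 71.6, 62.6]
tool_rot: [3.14, 0.0, 1.619]
contact_force: [0.6, -0.0, -2.1]
width: 45.5
finger_force: 45.0
```

Run:
```python
from h import *
go(613.5,71.7,53,92.8); cans('top'); print(cv2.connectedComponents)
im,d,c=cam('wrist');save('w7',im)
```

```text
shift cm [0.01 0.01 0.96] twist -0.0 at [613.4  71.6  62.6] 92.8 t 38.9
top uv [410. 210.] xyz 576.4 -353.2 70.2 size [44.1 43.7] ridge dir 28.9 axis 29.8 n 9 sat 9.0
top uv [364. 236.] xyz 508.6 -226.6 70.7 size [43.6 43.4] ridge dir 172.1 axis 168.1 n 12 sat 60.0
top uv [392. 239.] xyz 499.0 -302.4 70.6 size [45.1 42.4] ridge dir -99.0 axis -96.3 n 10 sat 149.0
top uv [422. 266.] xyz 425.7 -377.0 70.5 size [43.2 44.4] ridge dir 167.5 axis 164.1 n 12 sat 10.0
top uv [364. 270.] xyz 418.3 -222.8 70.8 size [43.5 44.5] ridge dir -18.7 axis -12.0 n 10 sat 11.0
<built-in function connectedComponents>
```

View pics/w7.png

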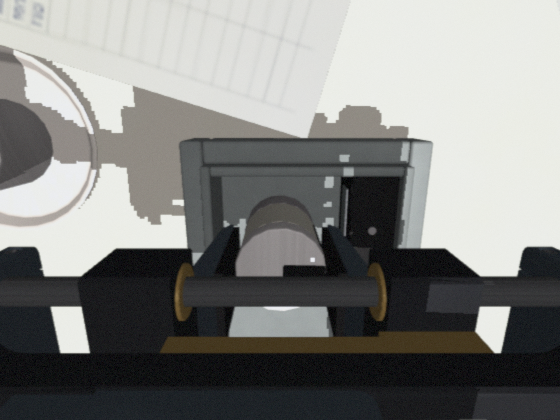

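Wrist view: the canister hangs between the fingers above the chamber floor, clear of walls and reader bar. In the top view, the upper-right canister has been knocked to (576,-353).

Call:
apply_moves(series=[[0,0,0,0.5,0],[0,0,0,0.3,0],[0,0,0,0.1,0],[0,0,0,0.1,0],[0,0,0,0,0],[0,0,0,0,0],[75,0,0,0,0],[75,0,0,0,0],[75,0,0,0,0],[75,0,0,0,0]])

```text
t: 40.0
eef_pos: [612.9, 71.6, 51.9]
tool_rot: [3.142, -0.0, 1.619]
contact_force: [-0.4, -0.7, -0.3]
width: 68.1
finger_force: 0.0
```

Call:
apply_moves(series=[[75,0,0,-0.5,0],[75,0,0,-2,0],[75,0,0,-3,0],[75,0,0,-3,0],[75,0,0,-2,0],[75,0,0,0,0],[75,0,0,0,0],[75,0,0,0,0],[75,0,0,0,0],[75,0,0,0,0]])

```text
t: 41.0
eef_pos: [612.5, 71.6, 156.2]
tool_rot: [-3.14, -0.0, 1.619]
contact_force: [0.2, 0.2, 0.3]
width: 68.3
finger_force: 0.0
```

```bash
python3 - <<'E'
from h import *
print(r.observe()['contact_force'])
s=open('h.py').read().replace("(H>60)&(H<80)","(H>60)&(H<84)"); open('h.py','w').write(s)
E
python3 - <<'E'
from h import *
cans('wrist',300)
go(418.5,-224,155,75)
E
```

```text
[0.19242252 0.19509849 0.33685878]
wrist uv [280. 210.] xyz 612.7 71.2 75.5 size [44.7 45.4] ridge dir 5.1 axis 1.0 n 216 sat 10.0
shift cm [-28.59 -20.81   0.15] twist 17.8 at [612.6  71.6 156.3] 92.8 t 41.05
```

Call:
apply_moves(series=[[75,-2.2,-1.6,0,0],[75,-2.2,-1.6,0,0],[75,-2.2,-1.6,0,0],[75,-2.2,-1.6,0,0],[75,-2.2,-1.6,0,0],[75,-2.2,-1.6,0,0],[75,-2.2,-1.6,0,0],[75,-2.2,-1.6,0,0],[75,-2.2,-1.6,0,0],[75,-2.2,-1.6,0,0]])

```text
t: 42.05
eef_pos: [462.9, -156.7, 156.8]
tool_rot: [-3.141, -0.0, 1.619]
contact_force: [-0.2, -0.7, -0.2]
width: 68.3
finger_force: 0.0
```

Call:
apply_moves(series=[[75,-2.2,-1.6,0,0],[75,-2.2,-1.6,0,0],[75,-2.2,-1.6,0,0],[75,0,0,0,6],[75,0,0,0,6],[75,0,0,0,5.8],[75,0,0,0,0],[75,0,0,0,0],[75,0,0,0,0],[75,0,0,0,0]])

```text
t: 43.05
eef_pos: [418.9, -224.0, 156.9]
tool_rot: [-3.142, -0.0, 1.31]
contact_force: [0.7, 0.6, -0.5]
width: 68.5
finger_force: 0.0
```

Run:
```python
from h import *
cans('wrist',300)
go(418.5,-224,47,75)
```

```text
wrist uv [389. 187.] xyz 509.2 -229.5 70.5 size [45.6 44.8] ridge dir 167.4 axis 170.3 n 215 sat 75.0
wrist uv [280. 210.] xyz 418.7 -225.4 70.5 size [45.6 44.6] ridge dir -12.6 axis -15.2 n 221 sat 9.0
shift cm [-1.000e-02 -4.000e-02  1.099e+01] twist 0.0 at [ 418.9 -224.   156.9] 75.0 t 43.1
```

Call:
apply_moves(series=[[75,-0.1,0,2,-1],[75,0,0,2.5,0],[75,0,0,2.5,0],[75,0,0,2,0],[75,0,0,1.3,0],[75,0,0,0.7,0],[0,0,0,0,0],[0,0,0,0,0],[0,0,0,0,0],[0,0,0,0,0]])

```text
t: 44.1
eef_pos: [419.0, -225.3, 47.5]
tool_rot: [3.14, 0.0, 1.326]
contact_force: [-0.8, 1.0, 3.3]
width: 45.1
finger_force: 45.0
```

Call:
apply_moves(series=[[0,0,0,0,0],[0,0,0,0,0],[0,0,0,0,0],[0,0,0,-0.5,0],[0,0,0,-1,0],[0,0,0,-2,0],[0,0,0,-2,0],[0,0,0,-2,0],[0,0,0,-2,0],[0,0,0,-0.5,0]])

```text
t: 45.1
eef_pos: [419.3, -225.5, 149.2]
tool_rot: [3.139, 0.001, 1.326]
contact_force: [-0.7, -1.3, -1.9]
width: 45.2
finger_force: 45.0
```

Run:
```python
from h import *
go(616.5,9.7,147,92.8)
```

```text
shift cm [27.6  13.42  0.23] twist -16.8 at [ 419.3 -225.5  149.2] 76.0 t 45.1
```

Call:
apply_moves(series=[[0,2.1,1,0,0],[0,2.1,1,0,0],[0,2.1,1,0,0],[0,2.1,1,0,0],[0,2.1,1,0,0],[0,2.1,1,0,0],[0,2.1,1,0,0],[0,2.1,1,0,0],[0,2.1,1,0,0],[0,2.1,1,0,0]])

```text
t: 46.1
eef_pos: [566.7, -44.7, 146.5]
tool_rot: [-3.141, 0.0, 1.326]
contact_force: [0.6, 0.6, -1.8]
width: 45.4
finger_force: 45.0
```

Call:
apply_moves(series=[[0,2.2,1.1,0,0],[0,2.2,1.1,0,0],[0,2.2,1.2,0,0],[0,0,0,0,-6],[0,0,0,0,-6],[0,0,0,0,-4.8],[0,0,0,0,0],[0,0,0,0,0],[0,0,0,2,0],[0,0,0,2,0]])

```text
t: 47.1
eef_pos: [615.9, 10.1, 106.8]
tool_rot: [3.14, 0.0, 1.616]
contact_force: [-0.1, 0.9, -2.4]
width: 44.9
finger_force: 45.0
```

Call:
apply_moves(series=[[0,0,0,2,0],[0,0,0,1.5,0],[0,0,0,1,0],[0,0,0,0,0],[0,0,0,0,0],[0,0,0,0,0],[0,0,0,0,0],[0,0,0,0,0],[0,0,0,0,0],[0,0,0,0,0]])

```text
t: 48.1
eef_pos: [615.6, 10.2, 62.0]
tool_rot: [3.141, 0.0, 1.619]
contact_force: [-0.2, 0.7, -1.9]
width: 45.3
finger_force: 45.0
```

Run:
```python
from h import *
go(616.5,9.7,52.5,92.8)
```

```text
shift cm [-0.05  0.09  0.95] twist -0.0 at [615.6  10.2  62. ] 92.8 t 48.1
```

Call:
apply_moves(series=[[0,0,0.1,0.5,0],[0,0,0,0.3,0],[0,0,0,0.1,0],[0,0,0,0.1,0],[0,0,0,0,0],[0,0,0,0,0],[75,0,0,0,0],[75,0,0,0,0],[75,0,0,0,0],[75,0,0,0,0]])

```text
t: 49.1
eef_pos: [616.6, 10.2, 51.8]
tool_rot: [3.142, -0.0, 1.619]
contact_force: [0.8, 0.8, 0.2]
width: 68.4
finger_force: 0.0
```

Call:
apply_moves(series=[[75,0,0,-0.5,0],[75,0,0,-2,0],[75,0,0,-3,0],[75,0,0,-3,0],[75,0,0,-2,0],[75,0,0,0,0],[75,0,0,0,0],[75,0,0,0,0],[75,0,0,0,0],[75,0,0,0,0]])

```text
t: 50.1
eef_pos: [616.2, 10.2, 156.1]
tool_rot: [-3.14, -0.0, 1.619]
contact_force: [-1.0, 0.3, 0.4]
width: 68.1
finger_force: 0.0
```

Run:
```python
from h import *
cans('wrist',300); cans('top')
go(576,-354,170,120)
```

```text
wrist uv [279. 134.] xyz 612.8 71.2 75.6 size [44.9 45.3] ridge dir 3.2 axis 3.2 n 240 sat 8.0
wrist uv [280. 210.] xyz 616.5 10.1 75.5 size [45.1 45.4] ridge dir 3.7 axis 1.4 n 216 sat 7.0
top uv [410. 210.] xyz 575.6 -353.0 70.3 size [44.4 43.5] ridge dir 20.9 axis 30.1 n 9 sat 9.0
top uv [364. 236.] xyz 508.4 -226.9 70.7 size [44.3 42.6] ridge dir 170.7 axis 166.3 n 12 sat 59.0
top uv [392. 239.] xyz 499.1 -302.8 70.7 size [44.6 42.4] ridge dir -100.2 axis -96.6 n 10 sat 149.0
top uv [422. 266.] xyz 426.1 -377.0 70.5 size [44.2 44.1] ridge dir 167.4 axis 160.6 n 12 sat 10.0
shift cm [-36.19  -5.78  -1.35] twist -27.2 at [616.3  10.2 156.5] 92.8 t 50.2
```

Call:
apply_moves(series=[[75,-2.4,-0.4,0,0],[75,-2.4,-0.4,0,0],[75,-2.4,-0.4,0,0],[75,-2.4,-0.4,0,0],[75,-2.4,-0.4,0,0],[75,-2.4,-0.4,0,0],[75,-2.4,-0.4,0,0],[75,-2.4,-0.4,0,0],[75,-2.4,-0.4,0,0],[75,-2.4,-0.4,0,0]])

```text
t: 51.2
eef_pos: [587.9, -232.4, 156.7]
tool_rot: [-3.141, -0.0, 1.619]
contact_force: [-0.1, 0.5, 0.3]
width: 68.6
finger_force: 0.0
```

Call:
apply_moves(series=[[75,-2.4,-0.4,0,0],[75,-2.4,-0.4,0,0],[75,-2.4,-0.4,0,0],[75,-2.4,-0.3,0,0],[75,-2.4,-0.3,0,0],[75,0,0,0,-8],[75,0,0,0,-8],[75,0,0,0,-8],[75,0,0,0,0],[75,0,0,0,0]])

```text
t: 52.2
eef_pos: [575.9, -352.1, 156.8]
tool_rot: [-3.141, -0.0, 2.033]
contact_force: [0.4, -0.3, 0.4]
width: 68.0
finger_force: 0.0
```

Run:
```python
from h import *
cans('wrist',300)
go(576,-354,49,117)
```

```text
wrist uv [218. 113.] xyz 499.3 -305.1 70.5 size [45.  45.1] ridge dir -100.4 axis -99.0 n 245 sat 197.0
wrist uv [ 98. 157.] xyz 427.0 -379.5 70.4 size [45.8 44.7] ridge dir 160.5 axis 163.0 n 258 sat 5.0
wrist uv [279. 213.] xyz 576.8 -355.9 70.5 size [45.  45.1] ridge dir 32.6 axis 29.4 n 203 sat 10.0
shift cm [-0.18 -0.08 10.78] twist -0.5 at [ 575.9 -352.1  156.8] 116.5 t 52.25
```

Call:
apply_moves(series=[[75,-0.3,-0.1,2,-4.5],[75,0,0,2.5,0],[75,0,0,2.5,0],[75,0,0,2,0],[75,0,0,1.1,0],[75,0,0,0.7,0],[0,0,0,0,0],[0,0,0,0,0],[0,0,0,0,0],[0,0,0,0,0]])

```text
t: 53.25
eef_pos: [576.9, -355.6, 49.9]
tool_rot: [3.141, 0.001, 2.116]
contact_force: [-0.4, -0.2, 5.1]
width: 45.3
finger_force: 45.0
```

Call:
apply_moves(series=[[0,0,0,0,0],[0,0,0,0,0],[0,0,0,0,0],[0,0,0,-0.5,0],[0,0,0,-1,0],[0,0,0,-2,0],[0,0,0,-2,0],[0,0,0,-2,0],[0,0,0,-2,0],[0,0,0,-0.5,0]])

```text
t: 54.25
eef_pos: [577.3, -355.9, 151.8]
tool_rot: [3.14, 0.003, 2.116]
contact_force: [0.9, 0.1, -2.7]
width: 45.0
finger_force: 45.0
```

Run:
```python
from h import *
go(619.5,-52.2,147,92.8)
```

```text
shift cm [23.77 19.37  0.43] twist 28.5 at [ 577.3 -355.9  151.8] 121.3 t 54.25
```

Call:
apply_moves(series=[[0,1.6,1.3,0,0],[0,1.6,1.3,0,0],[0,1.6,1.3,0,0],[0,1.6,1.3,0,0],[0,1.6,1.3,0,0],[0,1.6,1.3,0,0],[0,1.6,1.3,0,0],[0,1.6,1.3,0,0],[0,1.6,1.3,0,0],[0,1.6,1.3,0,0]])

```text
t: 55.25
eef_pos: [604.5, -149.0, 148.8]
tool_rot: [-3.141, -0.0, 2.117]
contact_force: [0.2, 0.3, -2.3]
width: 45.4
finger_force: 45.0
```

Call:
apply_moves(series=[[0,1.6,1.3,0,0],[0,1.6,1.3,0,0],[0,1.6,1.3,0,0],[0,1.6,1.3,0,0],[0,1.4,1.2,0,0],[0,0,0,0,7],[0,0,0,0,7],[0,0,0,0,7],[0,0,0,0,7.5],[0,0,0,0,0]])

```text
t: 56.25
eef_pos: [618.7, -50.3, 148.8]
tool_rot: [-3.142, -0.0, 1.617]
contact_force: [0.3, -0.2, -2.6]
width: 45.4
finger_force: 45.0
```

Call:
apply_moves(series=[[0,0,0,0,0],[0,0,0,2,0],[0,0,0,2,0],[0,0,0,2,0],[0,0,0,1.5,0],[0,0,0,1,0],[0,0,0,0,0],[0,0,0,0,0],[0,0,0,0,0],[0,0,0,0,0]])

```text
t: 57.25
eef_pos: [619.2, -51.2, 64.7]
tool_rot: [3.14, 0.0, 1.619]
contact_force: [-0.1, 0.2, -3.0]
width: 45.4
finger_force: 45.0
```

Run:
```python
from h import *
go(619.5,-52.2,55,92.8)
```

```text
shift cm [-0.1   0.02  0.97] twist -0.0 at [619.2 -51.2  64.7] 92.8 t 57.25
```

Call:
apply_moves(series=[[0,-0.1,0,0.5,0],[0,0,0,0.3,0],[0,0,0,0.1,0],[0,0,0,0.1,0],[0,0,0,0,0],[0,0,0,0,0],[75,0,0,0,0],[75,0,0,0,0],[75,0,0,0,0],[75,0,0,0,0]])

```text
t: 58.25
eef_pos: [618.8, -52.1, 53.8]
tool_rot: [-3.142, -0.0, 1.619]
contact_force: [0.7, -0.3, 0.1]
width: 68.2
finger_force: 0.0
```

Call:
apply_moves(series=[[75,0,0,-0.5,0],[75,0,0,-2,0],[75,0,0,-3,0],[75,0,0,-3,0],[75,0,0,-2,0],[75,0,0,0,0],[75,0,0,0,0],[75,0,0,0,0],[75,0,0,0,0],[75,0,0,0,0]])

```text
t: 59.25
eef_pos: [618.5, -52.1, 158.2]
tool_rot: [-3.14, -0.0, 1.619]
contact_force: [-0.4, 0.3, 0.1]
width: 68.6
finger_force: 0.0
```

Run:
```python
from h import *
cans('wrist',300); cans('top')
go(426.5,-378.5,160,-107); print(r.observe()['qpos'])
```

```text
wrist uv [280.  45.] xyz 612.7 70.8 75.6 size [45.1 45.1] ridge dir 3.6 axis 4.2 n 257 sat 8.0
wrist uv [281. 132.] xyz 616.5 9.9 75.6 size [45.2 44.9] ridge dir 3.1 axis 2.8 n 236 sat 8.0
wrist uv [280. 210.] xyz 618.7 -52.2 75.5 size [44.9 44.9] ridge dir 3.2 axis 3.9 n 208 sat 7.0
top uv [364. 236.] xyz 508.2 -226.8 71.0 size [42.6 43.7] ridge dir 172.3 axis 169.3 n 11 sat 60.0
top uv [392. 239.] xyz 499.2 -302.6 70.6 size [44.1 42.5] ridge dir -100.6 axis -95.3 n 10 sat 150.0
top uv [422. 266.] xyz 426.4 -377.1 70.3 size [43.7 44.5] ridge dir 166.3 axis 157.4 n 12 sat 10.0
shift cm [-31.67 -20.76  -0.15] twist -160.2 at [618.6 -52.1 158.5] 92.8 t 59.35
[-1.80244890e-01  5.43203973e-01  1.42141236e+00  1.54617077e-05
  1.17771491e+00 -2.28362348e-01]
```

Call:
apply_moves(series=[[75,-2.6,-1.7,0,0],[75,-2.6,-1.7,0,0],[75,-2.6,-1.7,0,0],[75,-2.6,-1.7,0,0],[75,-2.6,-1.7,0,0],[75,-2.6,-1.7,0,0],[75,-2.6,-1.7,0,0],[75,-2.6,-1.7,0,0],[75,-2.6,-1.7,0,0],[75,-2.6,-1.7,0,0]])

```text
t: 60.35
eef_pos: [460.7, -321.1, 158.8]
tool_rot: [-3.142, -0.0, 1.619]
contact_force: [-0.3, -0.4, 0.4]
width: 68.2
finger_force: 0.0
```

Call:
apply_moves(series=[[75,-2.6,-1.7,0,0],[75,-3,-2,0,0],[75,0,0,0,8],[75,0,0,0,8],[75,0,0,0,8],[75,0,0,0,8],[75,0,0,0,8],[75,0,0,0,8],[75,0,0,0,8],[75,0,0,0,8]])

```text
t: 61.35
eef_pos: [427.2, -377.7, 158.8]
tool_rot: [-3.141, 0.0, 0.496]
contact_force: [-0.1, 0.1, -0.1]
width: 68.1
finger_force: 0.0
```

Call:
apply_moves(series=[[75,0,0,0,8],[75,0,0,0,8],[75,0,0,0,8],[75,0,0,0,8],[75,0,0,0,8],[75,0,0,0,8],[75,0,0,0,8],[75,0,0,0,8],[75,0,0,0,8],[75,0,0,0,8]])

```text
t: 62.35
eef_pos: [427.2, -377.7, 158.8]
tool_rot: [3.142, 0.0, -0.9]
contact_force: [-0.2, 0.2, -0.1]
width: 68.3
finger_force: 0.0
```

Call:
apply_moves(series=[[75,0,0,0,8],[75,0,0,0,8],[75,0,0,0,8],[75,0,0,0,8],[75,0,0,0,8],[75,0,0,0,8],[75,0,0,0,8],[75,0,0,0,0],[75,0,0,0,0],[75,0,0,0,0]])

```text
t: 63.35
eef_pos: [427.3, -377.7, 158.9]
tool_rot: [3.142, 0.0, -1.868]
contact_force: [-0.2, 0.2, 0.8]
width: 68.6
finger_force: 0.0
```

Run:
```python
from h import *
cans('wrist',300)
go(426.5,-378.5,48,-108)
```

```text
wrist uv [282. 207.] xyz 426.0 -379.7 70.6 size [45.2 44.9] ridge dir 162.2 axis 163.0 n 213 sat 10.0
shift cm [ 0.1   0.05 11.09] twist 0.9 at [ 427.2 -377.7  158.9] -107.1 t 63.4
```

Call:
apply_moves(series=[[75,0.2,0.1,2,0.4],[75,0,0,2.5,0],[75,0,0,2.5,0],[75,0,0,2,0],[75,0,0,1.4,0],[75,0,0,0.7,0],[0,0,0,0,0],[0,0,0,0,0],[0,0,0,0,0],[0,0,0,0,0]])

```text
t: 64.4
eef_pos: [426.0, -379.7, 48.7]
tool_rot: [-3.14, -0.001, -1.878]
contact_force: [-0.9, 0.4, 4.4]
width: 45.2
finger_force: 45.0
```

Call:
apply_moves(series=[[0,0,0,0,0],[0,0,0,0,0],[0,0,0,0,0],[0,0,0,-0.5,0],[0,0,0,-1,0],[0,0,0,-2,0],[0,0,0,-2,0],[0,0,0,-2,0],[0,0,0,-2,0],[0,0,0,-0.8,0]])

```text
t: 65.4
eef_pos: [426.2, -380.0, 153.3]
tool_rot: [-3.139, -0.001, -1.879]
contact_force: [-0.0, 0.8, -1.9]
width: 45.3
finger_force: 45.0
```

Run:
```python
from h import *
go(622.3,-114.1,149,-87.2)
```

```text
shift cm [-31.28 -10.63   0.41] twist -20.4 at [ 426.2 -380.   153.3] -107.6 t 65.4
```

Call:
apply_moves(series=[[0,-2.2,-0.75,0,0],[0,-2.2,-0.75,0,0],[0,-2.2,-0.75,0,0],[0,-2.2,-0.75,0,0],[0,-2.2,-0.75,0,0],[0,-2.2,-0.75,0,0],[0,-2.2,-0.75,0,0],[0,-2.2,-0.75,0,0],[0,-2.2,-0.75,0,0],[0,-2.2,-0.75,0,0]])

```text
t: 66.4
eef_pos: [564.1, -191.5, 150.8]
tool_rot: [3.141, 0.0, -1.879]
contact_force: [-1.1, -0.9, -1.6]
width: 45.2
finger_force: 45.0
```

Call:
apply_moves(series=[[0,-2.2,-0.75,0,0],[0,-2.2,-0.75,0,0],[0,-2.2,-0.75,0,0],[0,-2.5,-0.85,0,0],[0,0,0,0,-7],[0,0,0,0,-7],[0,0,0,0,-6.4],[0,0,0,0,0],[0,0,0,0,0],[0,0,0,0,0]])

```text
t: 67.4
eef_pos: [614.3, -131.5, 150.8]
tool_rot: [-3.129, 0.028, -1.494]
contact_force: [0.6, -1.1, -1.4]
width: 44.7
finger_force: 45.0
```

Call:
apply_moves(series=[[0,0,0,0,0],[0,0,0,2,0],[0,0,0,2,0],[0,0,0,2,0],[0,0,0,1.5,0],[0,0,0,1,0],[0,0,0,0,0],[0,0,0,0,0],[0,0,0,0,0],[0,0,0,0,0]])

```text
t: 68.4
eef_pos: [615.6, -129.2, 66.7]
tool_rot: [-3.127, 0.027, -1.491]
contact_force: [-0.0, 0.3, -2.1]
width: 44.8
finger_force: 45.0
```

Run:
```python
from h import *
go(622.3,-114.1,53.5,-87.2)
```

```text
shift cm [-1.41 -0.77  1.37] twist 1.8 at [ 615.6 -129.2   66.7] -85.4 t 68.4
```

Run:
```python
from h import *
o=r.observe();print(o['qpos'],o['contact_force'],o['ft_torque'])
```

```text
[-0.31902109  0.66103287  1.48690226  0.03675632  0.99151472  2.72299592] [-0.02032414  0.27028321 -2.11510264] [ 0.14081734 -0.03797688  0.01828594]
```

Joint 6 stops at about 2.72, short of this pose. I'll back off the twist, set the canister down, and regrip from the opposite yaw.

Call:
apply_moves(series=[[0,0,0,-1,0],[0,0,0,-1,0],[0,0,0,0,1],[0,0,0,0,1],[0,0,0,0,1],[0,0,0,0,1],[0,0,0,0,1],[0,0,0,0,1],[0,0,0,0,1],[0,0,0,0,1]])

```text
t: 69.4
eef_pos: [615.0, -129.6, 85.8]
tool_rot: [-3.133, 0.029, -1.632]
contact_force: [-0.2, -0.4, -0.5]
width: 45.0
finger_force: 45.0
```

Run:
```python
from h import *
o=r.observe();print(o['qpos'],o['tool_rot'],o['contact_force'])
go(622.3,-114.1,53.5,-95.2)
```

```text
[-0.3200169   0.63621131  1.47308436  0.03582643  1.0315157   2.86465524] [-3.13270198  0.02944601 -1.63213189] [-0.24910697 -0.44963733 -0.45094787]
shift cm [-1.5  -0.61  3.28] twist 1.7 at [ 615.  -129.6   85.8] -93.5 t 69.4
```

The real cause: joint 6 hit its 3.08 limit in transit, so part of the shift was lost. The pose is now reachable; I'll correct it.

Call:
apply_moves(series=[[0,-0.5,-0.2,0,0],[0,-0.5,-0.2,0,0],[0,-0.5,-0.2,0,0],[0,0,0,0,-3],[0,0,0,0,-3.3],[0,0,0,0,0],[0,0,0,0,0],[0,0,0,0,0],[0,0,0,0,0],[0,0,0,0,0]])

```text
t: 70.4
eef_pos: [621.8, -115.0, 86.4]
tool_rot: [-3.129, 0.028, -1.521]
contact_force: [-1.1, -0.1, -1.3]
width: 45.2
finger_force: 45.0
```

Run:
```python
from h import *
o=r.observe();print(o['qpos'],o['tool_rot'],o['contact_force'])
go(622.3,-114.1,55,-87.2)
M=R.from_euler('xyz',o['tool_rot']).as_matrix(); print(M[:,2], np.degrees(np.arctan2(M[0,1],-M[1,1])))
cans('wrist',300)
```

```text
[-0.29443481  0.63966235  1.46296032  0.03564528  1.03729501  2.77959614] [-3.12940379  0.02823408 -1.5211657 ] [-1.07720015 -0.06953828 -1.27027957]
shift cm [ 0.   -0.01  3.14] twist 0.0 at [ 621.8 -115.    86.4] -87.2 t 70.4
[ 0.01077315  0.02879815 -0.99952719] -87.17609075155218
wrist uv [506.  48.] xyz 510.1 -229.2 70.4 size [45.5 45.4] ridge dir 170.0 axis 170.6 n 684 sat 97.0
```

Call:
apply_moves(series=[[0,0,0,1,0],[0,0,0,1,0],[0,0,0,0.6,0],[0,0,0,0.3,0],[0,0,0,0.1,0],[0,0,0,0.1,0],[0,0,0,0,0],[0,0,0,0,0],[0,0,0,0,0],[0,0,0,0,0]])

```text
t: 71.45
eef_pos: [622.3, -114.1, 55.5]
tool_rot: [-3.129, 0.028, -1.521]
contact_force: [-0.1, -0.1, -0.9]
width: 45.1
finger_force: 45.0
```

Call:
apply_moves(series=[[75,0,0,0,0],[75,0,0,0,0],[75,0,0,0,0],[75,0,0,0,0],[75,0,0,-0.5,0],[75,0,0,-2,0],[75,0,0,-3,0],[75,0,0,-3,0],[75,0,0,-2,0],[75,0,0,0,0]])

```text
t: 72.45
eef_pos: [622.6, -117.6, 163.8]
tool_rot: [-3.124, 0.026, -1.521]
contact_force: [0.2, 0.3, -0.7]
width: 68.2
finger_force: 0.0
```

Run:
```python
from h import *
cans('wrist',300);o=r.observe();print(o['qpos'],o['tool_rot'])
```

```text
wrist uv [440.  71.] xyz 510.0 -229.3 70.5 size [45.1 45.4] ridge dir 169.9 axis 170.8 n 296 sat 95.0
wrist uv [282. 212.] xyz 622.3 -113.2 75.5 size [45. 45.] ridge dir -177.3 axis -176.5 n 222 sat 9.0
[-0.29809022  0.55145015  1.39433776  0.03304403  1.19130104  2.78135741] [-3.12671161  0.02725119 -1.52062158]
```

Canister 4 now faces 183°, half a turn off, and the clipping left the tool tilted 1.7°. First I'll try to remove the tilt by mirroring the clip at joint 6's other limit.

Call:
apply_moves(series=[[75,0,0,0,-8.5],[75,0,0,0,-8.5],[75,0,0,0,-8.5],[75,0,0,0,-8.5],[75,0,0,0,-8.5],[75,0,0,0,-8.5],[75,0,0,0,-8.5],[75,0,0,0,-8.5],[75,0,0,0,-8.5],[75,0,0,0,-8.5]])

```text
t: 73.5
eef_pos: [620.5, -116.9, 159.3]
tool_rot: [-3.112, -0.008, -0.031]
contact_force: [0.1, 0.2, -0.3]
width: 68.6
finger_force: 0.0
```

Call:
apply_moves(series=[[75,0,0,0,-8.5],[75,0,0,0,-8.5],[75,0,0,0,-8.5],[75,0,0,0,-8.5],[75,0,0,0,-8.5],[75,0,0,0,-8.5],[75,0,0,0,-8.5],[75,0,0,0,-8.5],[75,0,0,0,-8.5],[75,0,0,0,-8.5]])

```text
t: 74.5
eef_pos: [620.5, -116.9, 159.2]
tool_rot: [3.136, -0.03, 1.452]
contact_force: [-0.2, 0.0, -0.0]
width: 68.5
finger_force: 0.0
```

Call:
apply_moves(series=[[75,0,0,0,-8.5],[75,0,0,0,-8.5],[75,0,0,0,-8.5],[75,0,0,0,-8.5],[75,0,0,0,-8.5],[75,0,0,0,-8.5],[75,0,0,0,-8.5],[75,0,0,0,-8.5],[75,0,0,0,-8.5],[75,0,0,0,-8.5]])

```text
t: 75.5
eef_pos: [620.5, -116.9, 159.2]
tool_rot: [3.111, 0.003, 2.936]
contact_force: [0.4, 0.3, 0.1]
width: 68.8
finger_force: 0.0
```

Call:
apply_moves(series=[[75,0,0,0,-8.5],[75,0,0,0,-8.5],[75,0,0,0,-8.5],[75,0,0,0,-8.5],[75,0,0,0,-8.5],[75,0,0,0,-8.5],[75,0,0,0,-8.5],[75,0,0,0,-8.5],[75,0,0,0,0],[75,0,0,0,0]])

```text
t: 76.5
eef_pos: [620.7, -117.0, 159.7]
tool_rot: [3.133, 0.03, -2.172]
contact_force: [0.2, 0.6, -0.9]
width: 68.6
finger_force: 0.0
```

Run:
```python
from h import *
o=r.observe();print(o['qpos'],o['tool_rot'],R.from_euler('xyz',o['tool_rot']).as_matrix()[:,2],o['eef_pos'])
```

```text
[-0.29800458  0.55414699  1.39610968  0.03306574  1.19072052 -2.85126443] [ 3.13320745  0.02954943 -2.17151163] [ 0.00978215  0.02911139 -0.99952831] [ 620.72483911 -116.98227622  159.69069477]
```

Call:
apply_moves(series=[[75,0,0,0,-8],[75,0,0,0,-4],[75,0,0,0,-2],[75,0,0,0,-2],[75,0,0,0,0],[75,0,0,0,0],[75,0,0,0,0],[75,0,0,0,0],[75,0,0,0,0],[75,0,0,0,0]])

```text
t: 77.5
eef_pos: [624.1, -107.0, 160.6]
tool_rot: [-3.14, 0.013, -1.907]
contact_force: [-0.3, -0.2, -0.2]
width: 68.6
finger_force: 0.0
```

Run:
```python
from h import *
o=r.observe();print(o['qpos'],o['tool_rot'],R.from_euler('xyz',o['tool_rot']).as_matrix()[:,2],o['eef_pos'])
```

```text
[-0.2711687   0.55525173  1.39053664  0.01369715  1.19342812 -3.08152151] [-3.14001789  0.01286303 -1.90705804] [ 0.00573073  0.01162267 -0.99991603] [ 624.10962403 -106.99171258  160.60950766]
```

Call:
apply_moves(series=[[75,0,0,0,-1],[75,0,0,0,-0.9],[75,0,0,0,0],[75,0,0,0,0],[75,0,0,0,8],[75,0,0,0,8],[75,0,0,0,8],[75,0,0,0,8],[75,0,0,0,8],[75,0,0,0,8]])

```text
t: 78.5
eef_pos: [625.9, -100.5, 160.6]
tool_rot: [-3.141, 0.003, -2.729]
contact_force: [0.8, -0.5, -0.3]
width: 68.5
finger_force: 0.0
```

Run:
```python
from h import *
o=r.observe();print(o['qpos'],o['tool_rot'],R.from_euler('xyz',o['tool_rot']).as_matrix()[:,2],o['eef_pos'])
go(622.3,-113.7,160,-87.2)
```

```text
[-2.54303789e-01  5.56494098e-01  1.38785144e+00  1.73681121e-03
  1.19467330e+00 -2.23820370e+00] [-3.14126997e+00  3.02201495e-03 -2.72912447e+00] [ 2.89792067e-03  9.15819100e-04 -9.99995382e-01] [ 625.85462237 -100.51012871  160.64431635]
shift cm [ 0.85 -1.07  0.06] twist -69.2 at [ 625.9 -100.5  160.6] -156.4 t 78.5
```

Tilt is gone. Now regrip canister 4 at yaw 92.8°, turn it half round, and set it back.

Call:
apply_moves(series=[[75,0,0,0,8.5],[75,0,0,0,8.5],[75,0,0,0,8.5],[75,0,0,0,8.5],[75,0,0,0,8.5],[75,0,0,0,8.5],[75,0,0,0,8.5],[75,0,0,0,8.5],[75,0,0,0,8.5],[75,0,0,0,8.5]])

```text
t: 79.5
eef_pos: [625.9, -100.5, 160.7]
tool_rot: [3.139, 0.001, 2.07]
contact_force: [-0.4, -0.1, -0.1]
width: 68.4
finger_force: 0.0
```

Call:
apply_moves(series=[[75,0,0,0,8.5],[75,0,0,0,8.5],[75,0,0,0,8.5],[75,0,0,0,0.3],[75,-0.7,-0.2,0,0],[75,-0.6,-0.2,0,0],[75,0,0,0,0],[75,0,0,0,0],[75,0,0,0,0],[75,0,0,0,0]])

```text
t: 80.5
eef_pos: [622.6, -113.5, 160.6]
tool_rot: [3.139, -0.001, 1.627]
contact_force: [-0.8, 0.3, -0.1]
width: 68.3
finger_force: 0.0
```

Run:
```python
from h import *
cans('wrist',300); cans('top')
go(622.3,-113.5,54,92.8)
```

```text
wrist uv [280.  45.] xyz 616.1 9.4 75.6 size [45.  45.4] ridge dir 4.1 axis 7.3 n 250 sat 8.0
wrist uv [279. 133.] xyz 618.7 -52.7 75.5 size [45.1 44.6] ridge dir 3.4 axis 2.2 n 208 sat 8.0
wrist uv [280. 208.] xyz 623.0 -112.7 75.5 size [44.3 45.7] ridge dir -178.9 axis -178.5 n 207 sat 8.0
top uv [274. 197.] xyz 615.4 10.7 75.6 size [42.9 44.9] ridge dir 8.2 axis -3.8 n 6 sat 9.0
top uv [251. 199.] xyz 611.3 72.1 75.6 size [43.  43.8] ridge dir 4.0 axis 2.6 n 11 sat 9.0
shift cm [-1.000e-02 -7.000e-02  1.066e+01] twist 0.4 at [ 622.7 -113.5  160.6] 93.2 t 80.6
```

Call:
apply_moves(series=[[75,0.1,0,2,0],[75,0,0,2.5,0],[75,0,0,2.5,0],[75,0,0,2,0],[75,0,0,1,0],[75,0,0,0.6,0],[0,0,0,0,0],[0,0,0,0,0],[0,0,0,0,0],[0,0,0,0,0]])

```text
t: 81.6
eef_pos: [623.4, -112.7, 55.5]
tool_rot: [3.137, -0.0, 1.626]
contact_force: [-1.3, -0.5, 5.5]
width: 45.1
finger_force: 45.0
```

Call:
apply_moves(series=[[0,0,0,0,0],[0,0,0,0,0],[0,0,0,0,0],[0,0,0,-0.5,0],[0,0,0,-1,0],[0,0,0,-1.5,0],[0,0,0,-1.5,0],[0,0,0,-1.5,0],[0,0,0,0,0],[0,0,0,0,4.5]])

```text
t: 82.6
eef_pos: [622.8, -112.6, 115.0]
tool_rot: [3.138, -0.001, 1.547]
contact_force: [0.5, 0.8, -2.2]
width: 45.0
finger_force: 45.0
```

Call:
apply_moves(series=[[0,0,0,0,7.5],[0,0,0,0,7.5],[0,0,0,0,7.5],[0,0,0,0,7.5],[0,0,0,0,7.5],[0,0,0,0,7.5],[0,0,0,0,7.5],[0,0,0,0,7.5],[0,0,0,0,7.5],[0,0,0,0,7.5]])

```text
t: 83.6
eef_pos: [622.4, -112.5, 114.1]
tool_rot: [-3.141, -0.002, 0.233]
contact_force: [0.2, 0.6, -2.2]
width: 45.1
finger_force: 45.0
```

Call:
apply_moves(series=[[0,0,0,0,7.5],[0,0,0,0,7.5],[0,0,0,0,7.5],[0,0,0,0,7.5],[0,0,0,0,7.5],[0,0,0,0,7.5],[0,0,0,0,7.5],[0,0,0,0,7.5],[0,0,0,0,7.5],[0,0,0,0,7.5]])

```text
t: 84.6
eef_pos: [622.4, -112.5, 114.1]
tool_rot: [-3.139, -0.0, -1.076]
contact_force: [0.2, 0.7, -0.2]
width: 44.8
finger_force: 45.0
```

Call:
apply_moves(series=[[0,0,0,0,7.5],[0,0,0,0,7.5],[0,0,0,0,7.5],[0,0,0,0,3],[0,0,0,0,0],[0,0,0,0,0],[0,0,0,0,0],[0,0,0,0,0],[0,0,0,0,0],[0,0,0,0,0]])

```text
t: 85.6
eef_pos: [622.7, -112.6, 114.6]
tool_rot: [-3.139, 0.001, -1.515]
contact_force: [0.6, 0.4, -1.4]
width: 45.1
finger_force: 45.0
```

Run:
```python
from h import *
o=r.observe();print(o['qpos'],R.from_euler('xyz',o['tool_rot']).as_matrix()[:,2])
go(622.3,-114,54.6,-87.2)
```

```text
[-2.74132890e-01  6.06417500e-01  1.43603797e+00  1.87906124e-03
  1.09654121e+00  2.81097500e+00] [ 2.95226448e-03  9.06300844e-04 -9.99995231e-01]
shift cm [0.14 0.06 6.  ] twist 0.4 at [ 622.7 -112.6  114.6] -86.8 t 85.6
```

Call:
apply_moves(series=[[0,0.1,0,1.5,0.4],[0,0,0,1.5,0],[0,0,0,1.5,0],[0,0,0,0.8,0],[0,0,0,0.4,0],[0,0,0,0.1,0],[0,0,0,0.1,0],[0,0,0,0,0],[0,0,0,0,0],[0,0,0,0,0]])

```text
t: 86.6
eef_pos: [623.1, -113.6, 56.0]
tool_rot: [-3.138, 0.001, -1.522]
contact_force: [-0.4, 0.0, -1.1]
width: 45.3
finger_force: 45.0
```

Call:
apply_moves(series=[[75,0,0,0,0],[75,0,0,0,0],[75,0,0,0,0],[75,0,0,0,0],[75,0,0,-0.5,0],[75,0,0,-2,0],[75,0,0,-3,0],[75,0,0,-3,0],[75,0,0,-2,0],[75,0,0,0,0]])

```text
t: 87.6
eef_pos: [624.2, -114.1, 164.1]
tool_rot: [-3.134, -0.001, -1.522]
contact_force: [-0.8, 0.2, -0.9]
width: 68.6
finger_force: 0.0
```

Run:
```python
from h import *
cans('wrist',300)
im,d,c=cam('top');P=pts(d,c);H=P[...,2]
k=(H>66)&(H<78);k[:,185:]=0;k[:170]=0;k=cv2.morphologyEx(k.astype(np.uint8),cv2.MORPH_OPEN,np.ones((3,3)))>0
q=P[k];print('lid',k.sum(),q[:,2].mean(),cv2.minAreaRect(q[:,:2].astype(np.float32)))
k=(H>98)&(H<112);k[:,185:]=0;k[:170]=0;q=P[k];print('knob',k.sum(),cv2.minAreaRect(q[:,:2].astype(np.float32)))
go(491.8,369.8,180,177.7);go(491.8,369.8,180,-2.3)
```

```text
wrist uv [438.  70.] xyz 510.0 -228.9 70.5 size [45.1 45.3] ridge dir 171.4 axis 171.2 n 286 sat 95.0
wrist uv [281. 208.] xyz 624.2 -115.4 75.5 size [45.1 45.2] ridge dir 2.5 axis 3.6 n 204 sat 9.0
lid 5332 71.68018578822473 ((507.77154541015625, 369.44171142578125), (149.07888793945312, 272.6534729003906), 87.93225860595703)
knob 157 ((491.7406311035156, 369.3904113769531), (23.263519287109375, 43.027645111083984), 89.12812042236328)
shift cm [-48.92  10.73  -1.92] twist 95.1 at [ 622.6 -113.6  161. ] -87.2 t 87.7
shift cm [-48.92  10.73  -1.92] twist -84.9 at [ 622.6 -113.6  161. ] -87.2 t 87.7
```

All four canisters now face 2.5–4° in one line (chamber yaw 2.8°). Next, twist before travelling so joint 6 stays in range, then fetch the lid.

Call:
apply_moves(series=[[100,0,0,0,-8.5],[100,0,0,0,-8.5],[100,0,0,0,-8.5],[100,0,0,0,-8.5],[100,0,0,0,-8.5],[100,0,0,0,-8.5],[100,0,0,0,-8.5],[100,0,0,0,-8.5],[100,0,0,0,-8.5],[100,0,0,0,-8.4]])

```text
t: 88.7
eef_pos: [621.9, -113.4, 159.3]
tool_rot: [-3.14, -0.001, -0.035]
contact_force: [0.2, 0.6, 0.2]
width: 91.2
finger_force: 0.0
```

Run:
```python
from h import *
go(491.8,369.8,180,-2.2)
```

```text
shift cm [-14.67 -47.85  -2.  ] twist 0.2 at [ 621.9 -113.4  159.3] -2.0 t 88.7
```

Call:
apply_moves(series=[[100,-0.7,-2.4,-0.2,0],[100,-0.7,-2.4,-0.2,0],[100,-0.7,-2.4,-0.2,0],[100,-0.7,-2.4,-0.2,0],[100,-0.7,-2.4,-0.2,0],[100,-0.7,-2.4,-0.2,0],[100,-0.7,-2.4,-0.2,0],[100,-0.7,-2.4,-0.2,0],[100,-0.7,-2.4,-0.2,0],[100,-0.7,-2.4,-0.2,0]])

```text
t: 89.7
eef_pos: [561.4, 129.9, 179.7]
tool_rot: [-3.141, -0.001, -0.041]
contact_force: [-0.6, 0.2, -0.7]
width: 91.5
finger_force: 0.0
```

Call:
apply_moves(series=[[100,-0.8,-2.4,0,0],[100,-0.8,-2.4,0,0],[100,-0.8,-2.4,0,0],[100,-0.8,-2.4,0,0],[100,-0.8,-2.4,0,0],[100,-0.8,-2.4,0,0],[100,-0.7,-2.4,0,0],[100,-0.7,-2.4,0,0],[100,-0.7,-2.4,0,0],[100,-0.7,-2.3,0,0]])

```text
t: 90.7
eef_pos: [495.2, 371.6, 179.5]
tool_rot: [3.141, -0.001, -0.041]
contact_force: [1.0, 0.4, 0.4]
width: 91.4
finger_force: 0.0
```

Call:
apply_moves(series=[[100,0,0,0,0],[100,0,0,0,0],[100,0,0,0,0],[100,0,0,0,0],[100,0,0,0,0],[100,0,0,0,0],[100,0,0,0,0],[100,0,0,0,0],[100,0,0,0,0],[100,0,0,0,0]])

```text
t: 91.7
eef_pos: [496.1, 370.9, 180.7]
tool_rot: [-3.141, -0.003, -0.041]
contact_force: [0.5, 0.0, 0.0]
width: 91.2
finger_force: 0.0
```

Run:
```python
from h import *
o=r.observe();print(o['qpos'],R.from_euler('xyz',o['tool_rot']).as_matrix()[:,2])
im,d,c=cam('wrist');P=pts(d,c);H=P[...,2]
for lo,hi in [(98,112),(66,78)]:
    m=(H>lo)&(H<hi)
    n,l,s,ce=cv2.connectedComponentsWithStats(m.astype(np.uint8))
    for i in range(1,n):
        if s[i,4]>300:
            q=P[l==i];print(ce[i].round(),s[i,4],np.median(q,0).round(1),cv2.minAreaRect(q[:,:2].astype(np.float32)))
go(491.8,369.8,77,-2.2)
im,d,c=cam('top');P=pts(d,c);H=P[...,2];save('t9',im)
m=(H>40)&(H<48.5);m[:160]=0;m[230:]=0;m[:,:220]=0;m[:,350:]=0
q=P[m];print('walls',cv2.minAreaRect(q[:,:2].astype(np.float32)))
```

```text
[ 5.46028724e-01  5.16335152e-01  1.40345507e+00 -8.01213095e-04
  1.21883882e+00  2.15774247e+00] [ 2.92333580e-03  8.96312178e-04 -9.99995325e-01]
[282. 217.] 1460 [494.9 368.5 105. ] ((493.3031005859375, 368.3062438964844), (21.884593963623047, 45.10574722290039), 87.08028411865234)
[282. 140.] 42500 [555.2 365.6  71.5] ((535.0586547851562, 366.6380615234375), (148.59666442871094, 218.47872924804688), 87.8941879272461)
[275. 325.] 5266 [373.6 386.4  71.6] ((368.0266418457031, 373.22442626953125), (148.06536865234375, 52.37747573852539), 88.38019561767578)
shift cm [-0.46  0.14 10.37] twist -0.1 at [496.1 370.9 180.7] -2.3 t 91.75
walls ((634.0578002929688, -22.432830810546875), (146.069580078125, 302.0372619628906), 3.7348239421844482)
```

View pics/t9.png

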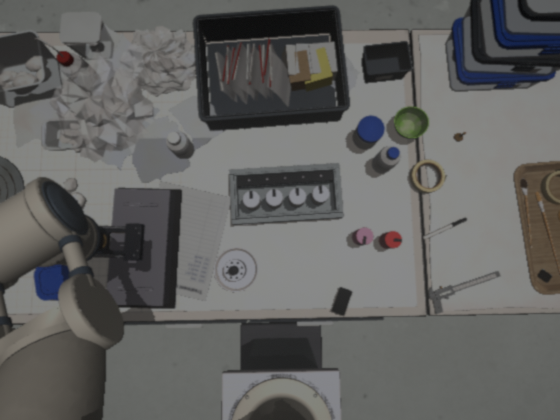

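Top view: four canisters in a row at (251–320, 193–199), all ridges toward the reader bar; cartridge in the dish at (234,269); bottles standing. Now grip the lid's knob.

Call:
apply_moves(series=[[100,-0.4,0.15,2,0],[100,0,0,2.5,0],[100,0,0,2.5,0],[100,0,0,2,0],[100,0,0,0.9,0],[100,0,0,0.4,0],[0,0,0,0,0],[0,0,0,0,0],[0,0,0,0,0],[0,0,0,0,0]], newtons=60)

```text
t: 92.8
eef_pos: [492.7, 369.8, 78.4]
tool_rot: [-3.14, -0.004, -0.041]
contact_force: [-0.6, 0.1, -0.3]
width: 62.3
finger_force: 0.0
```

Call:
apply_moves(series=[[0,0,0,0,0],[0,0,0,0,0],[0,0,0,0,0],[0,0,0,0,0],[0,0,0,0,0],[0,0,0,0,0],[0,0,0,0,0],[0,0,0,0,0],[0,0,0,0,0],[0,0,0,0,0]])

```text
t: 93.8
eef_pos: [492.4, 369.6, 77.7]
tool_rot: [-3.141, -0.003, -0.041]
contact_force: [-0.3, -0.6, -0.7]
width: 21.7
finger_force: 60.0
```

Call:
apply_moves(series=[[0,0,0,-0.5,0],[0,0,0,-1,0],[0,0,0,-1.5,0],[0,0,0,-2,0],[0,0,0,-2,0],[0,0,0,-2,0],[0,0,0,-2,0],[0,0,0,-1.5,0],[0,0,0,-1,0],[0,0,0,0,0]])

```text
t: 94.8
eef_pos: [492.5, 369.9, 214.3]
tool_rot: [-3.139, -0.005, -0.041]
contact_force: [0.2, 0.3, -4.9]
width: 21.5
finger_force: 60.0
```

Call:
apply_moves(series=[[0,0,0,0,-2],[0,0,0,0,-5],[0,0,0,0,-5],[0,0,0,0,-5],[0,0,0,0,-5],[0,0,0,0,-5],[0,0,0,0,-5],[0,0,0,0,-5],[0,0,0,0,-5],[0,0,0,0,-5]])

```text
t: 95.8
eef_pos: [491.6, 369.2, 211.7]
tool_rot: [3.141, -0.001, 0.783]
contact_force: [-0.0, -0.2, -3.5]
width: 21.9
finger_force: 60.0
```

Call:
apply_moves(series=[[0,0,0,0,-5],[0,0,0,0,-5],[0,0,0,0,-5],[0,0,0,0,-5],[0,0,0,0,-5],[0,0,0,0,-5],[0,0,0,0,-5],[0,0,0,0,-5],[0,0,0,0,-5],[0,0,0,0,-3]])

```text
t: 96.8
eef_pos: [491.5, 369.3, 211.7]
tool_rot: [3.14, -0.0, 1.621]
contact_force: [0.4, 0.2, -3.1]
width: 21.6
finger_force: 60.0
```

```bash
cat >> h.py <<'E'
def lid():
    im,d,c=cam('top');P=pts(d,c);H=P[...,2]; z=r.observe()['eef_pos'][2]-6.5
    m=((H>z-7)&(H<z+7)).astype(np.uint8);m=cv2.morphologyEx(m,cv2.MORPH_OPEN,np.ones((3,3)))
    n,l,s,ce=cv2.connectedComponentsWithStats(m)
    for i in range(1,n):
        if s[i,4]>800:
            q=P[l==i];print(ce[i].round(),s[i,4],np.median(q,0).round(1),[np.round(a,1) for a in cv2.minAreaRect(q[:,:2].astype(np.float32))])
            A=np.c_[q[:,:2]-q[:,:2].mean(0),np.ones(len(q))];print('slope',np.linalg.lstsq(A,q[:,2],rcond=None)[0].round(4))
E
python3 - <<'E'
from h import *
lid()
go(633,-20.5,205,92.8)
E
```

```text
[150. 243.] 4273 [493.2 292.3 206. ] [array([494.9, 297.5]), array([148.4, 160.4]), np.float64(3.1)]
slope [ 2.600000e-03 -1.700000e-03  2.059304e+02]
shift cm [-39.66  12.08   0.69] twist 0.2 at [491.5 369.3 211.8] 93.0 t 96.85
```

Call:
apply_moves(series=[[0,-1,0.3,0,0],[0,-2,0.6,0,0],[0,-2,0.6,0,0],[0,-2,0.6,0,0],[0,-2,0.6,0,0],[0,-2,0.6,0,0],[0,-2,0.6,0,0],[0,-2,0.6,0,0],[0,-2,0.6,0,0],[0,-2,0.6,0,0]])

```text
t: 97.85
eef_pos: [557.8, 180.8, 212.4]
tool_rot: [3.139, -0.0, 1.615]
contact_force: [0.6, -0.0, -3.8]
width: 21.4
finger_force: 60.0
```

Call:
apply_moves(series=[[0,-2,0.6,0,0],[0,-2,0.6,0,0],[0,-2,0.6,0,0],[0,-2,0.6,0,0],[0,-2,0.6,0,0],[0,-2,0.6,0,0],[0,-2,0.6,0,0],[0,-2,0.6,0,0],[0,-2,0.6,0,0],[0,-1.5,0.6,0,0]])

```text
t: 98.85
eef_pos: [626.7, -11.4, 212.4]
tool_rot: [3.139, -0.001, 1.615]
contact_force: [-0.4, 0.5, -4.4]
width: 21.7
finger_force: 60.0
```

Call:
apply_moves(series=[[0,-0.5,0,0,0],[0,0,0,0,0],[0,0,0,0,0],[0,0,0,0,0],[0,0,0,0,0],[0,0,0,0,0],[0,0,0,0,0],[0,0,0,0,0],[0,0,0,0,0],[0,0,0,0,0]])

```text
t: 99.85
eef_pos: [627.0, -14.6, 212.7]
tool_rot: [3.139, -0.001, 1.617]
contact_force: [0.4, 0.0, -2.8]
width: 21.7
finger_force: 60.0
```

Run:
```python
from h import *
lid()
go(633,-20.5,105,92.8)
```

```text
[255. 196.] 1081 [597.2  53.2 206.4] [array([602.5,  50.3]), array([ 64.1, 114.6]), np.float64(82.6)]
slope [ 8.600000e-03 -9.200000e-03  2.064301e+02]
shift cm [-0.63  0.53 10.78] twist -0.1 at [627.1 -14.6 212.7] 92.7 t 99.9
```

Call:
apply_moves(series=[[0,-0.3,0.3,0,0],[0,-0.3,0.2,1,0],[0,0,0,1.5,0],[0,0,0,1.5,0],[0,0,0,1.2,0],[0,0,0,1,0],[0,0,0,0,0],[0,0,0,0,0],[0,0,0,0,0],[0,0,0,0,0]])

```text
t: 100.9
eef_pos: [632.9, -20.3, 151.4]
tool_rot: [3.138, -0.001, 1.617]
contact_force: [0.3, 0.7, -3.1]
width: 21.4
finger_force: 60.0
```

Run:
```python
from h import *
im,d,c=cam('wrist');save('w10',im);P=pts(d,c);H=P[...,2]
o=r.observe();z=o['eef_pos'][2]-6.5
m=(abs(H-z)<6)
q=P[m];v=np.argwhere(m);print(z,np.median(q[:,2]))
# lid side edges (x) at rows
a=np.radians(2.8); ux=np.array([np.cos(a),np.sin(a)])
s=(q[:,:2]-[633,-20.5])@ux; t=(q[:,:2]-[633,-20.5])@[-ux[1],ux[0]]
print('lid x_ch range',np.percentile(s,[0.3,99.7]),'y max',np.percentile(t,99.7))
go(633,-20.5,105,92.8)
```

```text
144.83606981984536 145.1044562105255
lid x_ch range [-72.56402381  73.21519693] y max 128.11613959626854
shift cm [-0.02  0.    4.63] twist -0.1 at [632.8 -20.3 151.3] 92.7 t 100.95
```

View pics/w10.png

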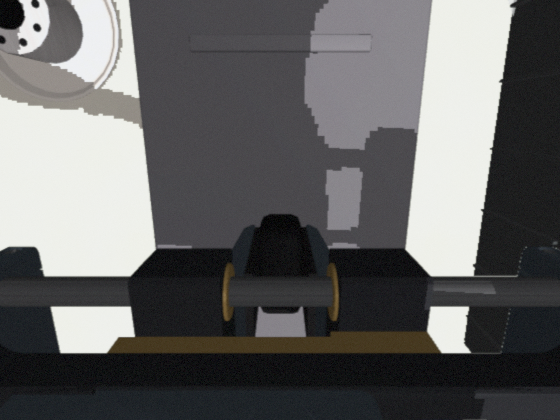

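The lid is centred over the chamber in x to 0.3 mm, and the knob is in the fingers at (280,260). Lowering.

Call:
apply_moves(series=[[0,0,0,1,0],[0,0,0,1,0],[0,0,0,1,0],[0,0,0,0.8,0],[0,0,0,0.5,0],[0,0,0,0.4,0],[0,0,0,0.2,0],[0,0,0,0,0],[0,0,0,0,0],[0,0,0,0,0]])

```text
t: 101.95
eef_pos: [632.9, -20.3, 102.1]
tool_rot: [3.138, -0.001, 1.617]
contact_force: [-0.5, 0.1, -2.7]
width: 21.5
finger_force: 60.0
```

Call:
apply_moves(series=[[0,0,0,0.1,0],[0,0,0,0.1,0],[0,0,0,0.1,0],[0,0,0,0,0],[0,0,0,0,0],[0,0,0,0,0],[0,0,0,0,0],[0,0,0,0,0],[0,0,0,0,0],[0,0,0,0,0]])

```text
t: 102.95
eef_pos: [632.7, -20.3, 98.8]
tool_rot: [3.138, -0.001, 1.617]
contact_force: [0.5, -0.5, 2.2]
width: 21.9
finger_force: 60.0
```

Contact at z = 98.8, as predicted for seated. Release, rise and check.

Call:
apply_moves(series=[[100,0,0,0,0],[100,0,0,0,0],[100,0,0,0,0],[100,0,0,0,0],[100,0,0,0,0],[100,0,0,0,0],[100,0,0,0,0],[100,0,0,0,0],[100,0,0,0,0],[100,0,0,0,0]])

```text
t: 103.95
eef_pos: [632.6, -20.2, 98.7]
tool_rot: [3.139, -0.001, 1.617]
contact_force: [-0.6, -0.5, -0.3]
width: 91.1
finger_force: 0.0
```

Call:
apply_moves(series=[[100,0,0,-1,0],[100,0,0,-2,0],[100,0,0,-3,0],[100,0,0,-3,0],[100,0,0,-3,0],[100,-3,0,0,0],[100,-3,0,0,0],[100,-3,0,0,0],[100,-3,0,0,0],[100,-3,0,0,0]])

```text
t: 104.95
eef_pos: [639.2, -171.4, 219.6]
tool_rot: [3.138, -0.001, 1.617]
contact_force: [0.9, 0.6, -1.1]
width: 90.7
finger_force: 0.0
```

Call:
apply_moves(series=[[100,-3,0,0,0],[100,-3,0,0,0],[100,-3,0,0,0],[100,-3,0,0,0],[100,-3,0,0,0],[100,-3,0,0,0],[100,-2,0,0,0],[100,0,0,0,0],[100,0,0,0,0],[100,0,0,0,0]])

```text
t: 105.95
eef_pos: [648.7, -369.0, 218.9]
tool_rot: [3.138, -0.001, 1.618]
contact_force: [-0.2, 0.4, -0.4]
width: 91.0
finger_force: 0.0
```

Run:
```python
from h import *
im,d,c=cam('top');save('t11',im);P=pts(d,c);H=P[...,2]
m=((H>84)&(H<100)).astype(np.uint8);m[:150]=0;m[230:]=0;m[:,:220]=0;m[:,350:]=0
q=P[m>0];print(m.sum(),np.median(q,0),cv2.minAreaRect(q[:,:2].astype(np.float32)))
A=np.c_[q[:,:2]-q[:,:2].mean(0),np.ones(len(q))];print('slope',np.linalg.lstsq(A,q[:,2],rcond=None)[0].round(4))
```

```text
5715 [636.9849615   -4.00618304  92.50945502] ((632.6244506835938, -19.147415161132812), (148.3816375732422, 303.96826171875), 2.774850368499756)
slope [ 7.000e-04 -0.000e+00  9.253e+01]
```

View pics/t11.png

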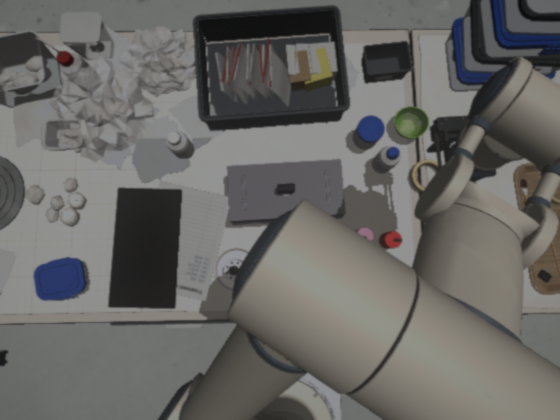

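The lid is level at z = 92.5 and centred on the chamber, seen around (286,190). Both bottles stand, the cartridge is in the dish and the arm is clear.

```bash
python3 -c "
from rig import r
print(r.finish_job())"
```

```text
the job is handed in; nothing more can be done
None
```

The job is handed in: the spent cartridge stands in the dish, all four canisters are in one row facing the reader, the lid is seated level on the chamber, and both bottles are standing (106 s of 210 s used). I set the lid back on the chamber once to regrip it before carrying it to the mat, and I set one canister down facing backwards, then turned it round.

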